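# Load and lock the slate drilling jig

### The arm

A 7-joint arm with a two-finger parallel gripper is mounted at the origin on a cart in front of the work surface, level with it; the furniture and walls round the work are solid. World frame = base frame: x ahead of the robot, y to its left, z up, the work surface at z = 0. Lengths are in m, angles in rad, forces in N, time in s.
With the tool pointing down it reaches from about 0.425 to 0.875 m from the base axis. Payload 4.7 kg.
Tool frame: the origin (TCP) lies midway between the tips of the shut fingers; the grasp point (between the pads) lies 19 mm behind it; z points along the fingers, y is the direction in which the jaws open and shut (so a half turn about z gives the same grasp; the last joint's range is limited). The gripper opens to 85 mm and grips with 20 to 120 N. Pads are 22 mm wide; open, the fingers measure 114 mm over their backs; the gripper's body (76 mm by 85 mm) begins 54 mm behind the grasp point. The pads swing forward as they close: fully open they stand 13 mm farther back than shut.
Start: joints at [1.123, 0.321, -0.07, 1.45, 0.023, 1.371, -0.057], TCP at [0.29, -0.582, 0.231] pointing down, gripper open.
Joint ranges: [-2.86, 2.86], [-0.3, 2.09], [-1.38, 1.24], [0.06, 2.45], [-1.56, 4.7], [0.09, 2.05], [-2.69, 2.69]. Speed limits (rad/s): [2.57, 2.57, 3.14, 3.14, 3.14, 3.14, 3.14].

### API

Orientations are given as a unit quaternion [x, y, z, w].
In Python, from bench import sense, read_camera, camera_model, sign_off gives the robot as it stands.
- The arm moves only by the tool carry_out, never from a script. Its argument "rows" is one flat list of numbers, 5 for each row, row after row: the shift along the tool's x, y, z in mm, then the turn about the tool's z in degrees, then the finger opening in mm, from 0 to 85.4. In form: [dx, dy, dz, yaw, claw, dx, dy, dz, yaw, claw, ...]. A call has 1 to 12 rows; each row shifts and turns the commanded pose from where the row before left it, along the tool's axes as they then stand; what a row does not reach is not made up. A row lasts 1/10 s, in which the tool goes at most 50 mm and 8.59 degrees, less where a joint would pass 70% of its speed; a pose out of reach is approached as far as the arm can. A call is refused whole if a number of a shift passes 50 or a number of a turn 8.59, either way. A call with a gripper value outside its range is refused whole. The fingers move at their own pace and stop on an object; the grip force is fixed at half the most. Time passes only in rows, so rows that do not move let the fingers close. It gives the time, the measured TCP pose, the force and the opening at its end, in the units of the state.
- sense(): the state, without advancing time (a new reading comes with each control period).
- read_camera(name): name is "scene" or "side" or "wrist"; returns (picture, depth): 480x640x3 uint8, red, green, blue; 480x640 float32, m along the optical axis (not along the pixel's ray), 0 where there is no reading.
- camera_model(name): a dict with "vfov" (degrees; the focal length in pixels is half the picture's height over the tangent of half this angle, whatever the lens; pixels are square), "cx", "cy" (the principal point, pixels), "R" (3x3) and "t" (3): a world point X has camera coordinates R X + t. Camera axes: x right, y down, z forward; pixel columns grow to the right and rows downward; lengths in m; the calibration is good to about 2 mm. A picture is of the moment at which its call begins: read the wrist's pose just before it. camera_model takes no time and is no camera call; for the wrist camera it gives the pose at the moment of the call.
- sign_off(): hands the job in, once; it reports no verdict.
The state is a dict: "time_s": time; "joint_pos": joint angles; "dq": joint speeds; "effort": joint torques, N m; "ee_pos": TCP position; "tool_rot": TCP orientation; "ft_force": force on the tool from outside, world axes, zero at the start; "moment": the same for the moment, N m; "width": finger opening in m.
Only numpy, scipy, OpenCV 4.12 (cv2) and the standard library are available. Lean on these libraries where they do the work, as an engineer would, in place of code of your own. Each camera call takes 0.05 s, during which the arm holds its last target. There are 200 camera calls.

### The job

Load the drilling jig so the doorway hole can be drilled through all the small slates at once: lay every loose two-hole slate flat in the nest between the posts, one on top of another, then the metal drill plate on top of the pack with its bushes upward. Next push both locating pins down through the plate's two brass bushes until their collars sit on the bushes, and last press the clamp lever down until its latch holds it by itself. Leave the try square, pencil and file where they lie.

Things in the scene. Friction and masses are not known exactly. Their poses are not given: they have to be found in the camera images.
- jig: Drilling jig bolted to the bench: dark steel bottom plate 330 x 104 x 8 mm, on it a green pedestal 150 x 46 mm whose top, 30 mm up, is the nest floor. Origin on the bench under the middle of the nest; x along the nest's long axis, z up. The clamp lever is on the -x end. At x -160 mm a latch tower (62 mm high, y +34 mm) and a cheek (52 mm high, y -26 mm) stand beside the lever.
- jig_nest (a point): Centre of the nest floor; axes as the jig's. A slate or plate lies right centred over it, its x along the jig's x, either way round; it overhangs the floor 7 mm on its long sides, with 20 mm free below. 8 posts, 10 mm thick, pointed, 68 mm above the bench: x +-40, y +-36.5 mm (1.5 mm clear of a slate's sides) and x +-62, y +-16.5 mm (2 mm clear of its ends). Sides are free over x +-34 mm.
- jig_socket_a (a point): Mouth of the 14 mm wide pin socket through the nest floor at x = +38 mm; runs straight down to the bench, 30 mm.
- jig_socket_b (a point): The same at x = -38 mm.
- slate_1: Dark grey slate, 110 x 60 x 8 mm, 0.13 kg, with two 15 to 16 mm pin holes at x = +-38 mm. Origin: centre of its underside; x along the long side, z up. It lies flat on the bench at the start. All slates are alike and symmetrical; two to four of them are there, the others absent.
- slate_2: Dark grey slate, 110 x 60 x 8 mm, 0.13 kg, with two 15 to 16 mm pin holes at x = +-38 mm. Origin: centre of its underside; x along the long side, z up. It lies flat on the bench at the start. All slates are alike and symmetrical; two to four of them are there, the others absent.
- slate_3: Dark grey slate, 110 x 60 x 8 mm, 0.13 kg, with two 15 to 16 mm pin holes at x = +-38 mm. Origin: centre of its underside; x along the long side, z up. It lies flat on the bench at the start. All slates are alike and symmetrical; two to four of them are there, the others absent.
- slate_4: Dark grey slate, 110 x 60 x 8 mm, 0.13 kg, with two 15 to 16 mm pin holes at x = +-38 mm. Origin: centre of its underside; x along the long side, z up. It lies flat on the bench at the start. All slates are alike and symmetrical; two to four of them are there, the others absent.
- drill_plate: Aluminium drill plate, 108 x 60 x 8 mm, 0.25 kg, lying flat on the bench. Origin: centre of its underside; x along the long side, z up. Symmetrical. On its top stand two brass pin bushes (22 mm outside, 12.5 mm bore, 20 mm tall, at x = +-38 mm) and in the middle the dark drill bush (32 mm outside, 14 mm tall). Held across its 60 mm width by its edges it lifts level.
- bush_a (a point): Centre of the mouth of the plate's brass bush at x = +38 mm, 28 mm above the plate's underside. The 12.5 mm bore goes through bush and plate.
- bush_b (a point): The same at x = -38 mm.
- pin_a: Locating pin, upright: steel shank 10 mm thick and 70 mm long with a pointed tip, a 21 mm collar 4 mm thick, and a black round knob 18 mm thick and 34 mm tall on top; 108 mm in all, 0.07 kg. Origin at the tip; z up the pin. It stands in the wooden rest at the start with its tip 5 mm above the bench. The two pins are alike and either goes in either bush.
- pin_a_collar (a point): Underside of pin_a's collar, 70 mm above the tip; it rests on the bush when the pin is home.
- pin_a_grip (a point): Middle of pin_a's knob, 92 mm above the tip (knob from 74 to 108 mm).
- pin_b: The second locating pin, like pin_a.
- pin_b_collar (a point): Underside of pin_b's collar, 70 mm above the tip.
- pin_b_grip (a point): Middle of pin_b's knob, 92 mm above the tip.
- pin_rest: Fixed light wooden block, 62 x 124 x 45 mm, in whose two 12.5 mm holes, 40 mm deep and 64 mm apart along y, the pins stand. Origin: centre of its underside.
- lever (a joint): Clamp lever: 0 open (slopes up 0.55 rad, held up by a spring), about 0.55 level and latched, 0.62 end stop. Hinge along the jig's y at jig x -98 mm, 47 mm above the bench. From about 0.25 it pushes the sprung latch bolt aside; just past 0.55 the bolt snaps over it. Takes about 8 to 12 N down on the pad; springs back if let go sooner. Its cam pushes an end jaw 10 mm toward the pack.
- lever_pad (a point): Centre of the top of the lever's black rubber pad (52 mm along the lever, 30 mm wide), 132 mm from the hinge: about 121 mm above the bench when open, 54 mm when latched. It swings outward (jig -x) by about 23 mm on the way down.
- try_square: Try square with beech stock, 120 x 216 mm, lying on the bench; leave it alone.
- carpenter_pencil: Red carpenter's pencil, 178 mm; leave it alone.
- file: Flat file with beech handle, 291 mm; leave it alone.
Not all that is in view belongs to the job. What is shaped like the slate_1 but turquoise is not meant. Several things look just like the drill_plate: the one meant starts nearest to the robot's base.

How it is judged:
On the way, in this order (a step that is already met when the one before it is completed fails the run):
1. every slate lies flat in the nest, one on top of another (horizontal distance between each of slate_1, slate_2, slate_3, slate_4 and jig_nest below 0.006 m and angle between the x axis of each of slate_1, slate_2, slate_3, slate_4 and the x axis of jig, either way round below 0.08 rad and angle between each of slate_1, slate_2, slate_3, slate_4's own z axis and vertical below 0.06 rad and z of slate_1 in the frame of jig_nest between -0.003 and 0.028 m and z of slate_2 in the frame of jig_nest between -0.003 and 0.028 m and z of slate_3 in the frame of jig_nest between -0.003 and 0.028 m and z of slate_4 in the frame of jig_nest between -0.003 and 0.028 m), for 0.2 s.
2. the drill plate lies flat on top of the pack (all of step 1 and horizontal distance between drill_plate and jig_nest below 0.006 m and angle between the x axis of drill_plate and the x axis of jig, either way round below 0.08 rad and angle between drill_plate's own z axis and vertical below 0.05 rad and z of drill_plate in the frame of jig_nest below 0.036 m and z of drill_plate in the frame of slate_1 above 0.005 m and z of drill_plate in the frame of slate_2 above 0.005 m and z of drill_plate in the frame of slate_3 above 0.005 m and z of drill_plate in the frame of slate_4 above 0.005 m), for 0.2 s.
3. both pins are down through the bushes with their collars on them (horizontal distance between drill_plate and jig_nest below 0.006 m and angle between the x axis of drill_plate and the x axis of jig, either way round below 0.08 rad and angle between drill_plate's own z axis and vertical below 0.05 rad and z of drill_plate in the frame of jig_nest below 0.036 m and z of drill_plate in the frame of slate_1 above 0.005 m and z of drill_plate in the frame of slate_2 above 0.005 m and z of drill_plate in the frame of slate_3 above 0.005 m and z of drill_plate in the frame of slate_4 above 0.005 m and (((horizontal distance between pin_a_collar and bush_a below 0.004 m and z of pin_a_collar in the frame of bush_a between -0.004 and 0.003 m and angle between pin_a's own z axis and vertical below 0.12 rad) and (horizontal distance between pin_b_collar and bush_b below 0.004 m and z of pin_b_collar in the frame of bush_b between -0.004 and 0.003 m and angle between pin_b's own z axis and vertical below 0.12 rad)) or ((horizontal distance between pin_a_collar and bush_b below 0.004 m and z of pin_a_collar in the frame of bush_b between -0.004 and 0.003 m and angle between pin_a's own z axis and vertical below 0.12 rad) and (horizontal distance between pin_b_collar and bush_a below 0.004 m and z of pin_b_collar in the frame of bush_a between -0.004 and 0.003 m and angle between pin_b's own z axis and vertical below 0.12 rad)))), for 0.2 s.
4. the lever is down and latched (value of joint lever above 0.51 rad), for 0.3 s.
At the end, for the whole second after the job is handed in: Every slate lies flat in the nest and the drill plate flat on top (centres within 6 mm of the nest's, turned under 0.08 rad), both pins are home in the two bushes (collar within 3 mm of the bush top, 4 mm of its axis), the lever is held down by its latch (above 0.51); all at rest (all of step 1 and all of step 3 and value of joint lever above 0.51 rad and linear speed of each of drill_plate, pin_a, pin_b below 0.02 m/s); the robot touches nothing.
It fails at once if the try square is disturbed (distance of try_square from where it was at the start of the episode above 0.03 m).
It fails at once if the pencil is disturbed (distance of carpenter_pencil from where it was at the start of the episode above 0.03 m).
It fails at once if the file is disturbed (distance of file from where it was at the start of the episode above 0.03 m).
Of slate_1, slate_2, slate_3, slate_4 only 2 to 4 are there at a start; the rules pass over those that are not, and their reading is None.
At some moment in a run one of slate_1, slate_2, slate_3, slate_4 may be knocked a few centimetres aside while the robot is not near it.
It also fails if it takes over 210 s, if anything falls off the work surface, if the arm or the gripper's body presses on something with over 40 N, if the wrist force passes 120 N, or if a joint passes its speed limit or range.

## Working session

There is one attempt and no reset: what is moved stays moved. The work goes in short steps, Python scripts to look and compute and a tool call to move; the robot and the scene stay as the last step left them, time stands still between calls to the robot, and variables do not carry over. Pictures are saved under pics/ and viewed, about 12 in all and at most 16, crops included, and the job is handed in when it is done.

Besides the shell and the picture viewer there is one more tool, called after ">>>" by a JSON object that holds its "op" and its "data". carry_out: Moves the arm, as the interface text tells. Its arguments: {"type":"object","properties":{"rows":{"type":"array","items":{"type":"number"}}},"required":["rows"]}

```bash
mkdir -p pics; ls; python3 - <<'E'
from bench import *
import cv2,numpy as np
for n in("scene","side"):
    p,d=read_camera(n); cv2.imwrite(f"pics/{n}0.png",p[:,:,::-1]); np.save(f"{n}0.npy",d)
    m=camera_model(n); print(n,m["vfov"],m["cx"],m["cy"],np.round(m["R"],3).tolist(),np.round(m["t"],3), (d>0).mean(), {k:v for k,v in m.items() if k not in("R","t")})
print(sense())
E
```

```text
pics
scene 45.17572977985306 316.42479944371235 232.28812799210922 [[-0.748, -0.663, 0.012], [-0.41, 0.447, -0.795], [0.522, -0.6, -0.606]] [0.429 0.345 1.214] 0.9959212239583334 {'vfov': 45.17572977985306, 'cx': 316.42479944371235, 'cy': 232.28812799210922}
side 46.59472567517791 311.43109563523984 249.5116493376737 [[0.995, -0.096, 0.008], [-0.03, -0.388, -0.921], [0.092, 0.917, -0.389]] [-0.598  0.092  1.529] 0.97916015625 {'vfov': 46.59472567517791, 'cx': 311.43109563523984, 'cy': 249.5116493376737}
{'time_s': 0.1, 'joint_pos': array([ 1.12305978,  0.32178077, -0.07011901,  1.45152717,  0.02260407,
        1.37082169, -0.05691988]), 'dq': array([-0.00131822, -0.00064707,  0.00075468, -0.00175023,  0.00032058,
       -0.0006325 , -0.00154593]), 'effort': array([-8.38044616e-04, -4.94877040e+01, -3.84352952e-01, -3.15211093e+01,
        1.29255591e-02,  7.49718631e-03, -5.58413731e-06]), 'ee_pos': array([ 0.28939734, -0.58148754,  0.2303254 ]), 'tool_rot': array([ 9.73451602e-01,  2.28891269e-01, -2.41797331e-04, -8.40602843e-04]), 'ft_force': array([ 0.99394059,  0.09552683, -0.09599487]), 'moment': array([ 0.01782876,  0.01235905, -0.04766914]), 'width': 0.08563663830395898}
```

View pics/scene0.png

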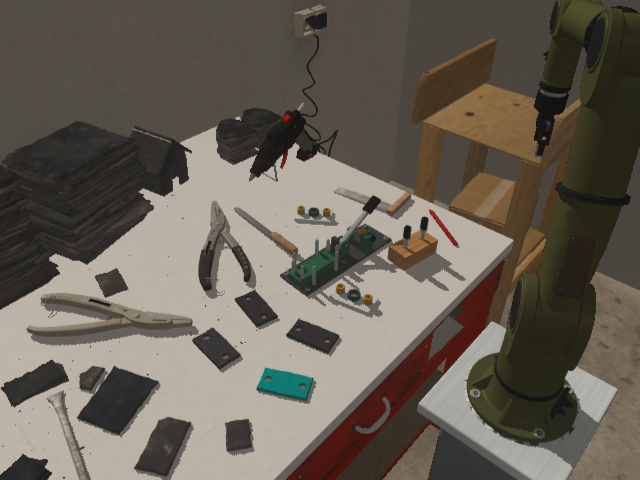

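View pics/side0.png

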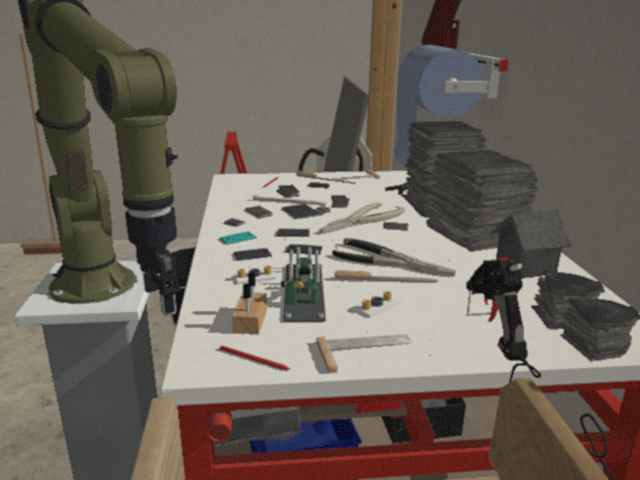

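The scene view shows holed slates near (257,308), (216,348) and (314,336), and a turquoise decoy at (286,383). The drill plate is near (352,296), with a twin at (315,214). The jig is around (335,260), the lever pad at (372,203) and the pin rest at (413,245). I'll measure these next.

```bash
cat > h.py <<'E'
import numpy as np,cv2
from bench import *
def K(m):
    f=240/np.tan(np.radians(m["vfov"])/2); return f
def ray(m,uv,z):
    uv=np.atleast_2d(uv).astype(float); f=K(m)
    d=np.c_[(uv[:,0]-m["cx"])/f,(uv[:,1]-m["cy"])/f,np.ones(len(uv))]
    R=np.array(m["R"]);t=np.array(m["t"]); C=-R.T@t; D=d@R
    s=(z-C[2])/D[:,2]; return C+s[:,None]*D
def proj(m,X):
    c=np.atleast_2d(X)@np.array(m["R"]).T+m["t"]; f=K(m)
    return np.c_[c[:,0]/c[:,2]*f+m["cx"],c[:,1]/c[:,2]*f+m["cy"]]
def cloud(m,d):
    v,u=np.mgrid[:480,:640]; f=K(m)
    c=np.stack([(u-m["cx"])/f*d,(v-m["cy"])/f*d,d],-1)-np.array(m["t"])
    return c@np.array(m["R"])
E
python3 - <<'E'
from h import *
m=camera_model("scene");p=cv2.imread("pics/scene0.png");d=np.load("scene0.npy")
P=cloud(m,d)
g=p.max(2)
mask=((g<75)&(P[...,2]<0.03)&(P[...,0]>0.1)).astype(np.uint8)
cs,_=cv2.findContours(mask,cv2.RETR_CCOMP,cv2.CHAIN_APPROX_NONE)[:2]
for c in cs:
    if cv2.contourArea(c)<150: continue
    X=ray(m,c[:,0,:],0.008)[:,:2]
    r=cv2.minAreaRect((X*1000).astype(np.float32))
    print(c[:,0].mean(0).round(),np.round(r[0]),np.round(r[1]),round(r[2],1))
# scene colours
hsv=cv2.cvtColor(p,cv2.COLOR_BGR2HSV)
gm=cv2.inRange(hsv,(50,80,20),(85,255,200)); ys,xs=np.where(gm>0);print("green",np.median(xs),np.median(ys))
def dep(u,v): return P[v,u].round(3)
for n,(u,v) in dict(p1=(352,296),p2=(315,214),pad=(372,203),k1=(406,232),k2=(424,222)).items(): print(n,dep(u,v))
cv2.imwrite("pics/c1.png",cv2.resize(p[180:400,180:480],None,fx=2.66,fy=2.66,interpolation=cv2.INTER_CUBIC))
E
```

```text
[ 27. 470.] [606. 765.] [91. 50.] 41.9
[237. 435.] [369. 461.] [48. 65.] 50.9
[163. 446.] [458. 572.] [ 66. 118.] 28.9
[117. 400.] [617. 572.] [113. 138.] 21.0
[ 91. 377.] [707. 581.] [45. 60.] 28.8
[ 34. 382.] [779. 663.] [120.  78.] 81.9
[377. 420.] [169. 226.] [131. 465.] 0.0
[333. 445.] [215. 346.] [ 34. 171.] 3.8
[216. 348.] [571. 345.] [ 60. 112.] 83.7
[313. 336.] [433. 172.] [110.  63.] 13.3
[256. 308.] [596. 198.] [ 59. 113.] 76.1
[110. 282.] [935. 381.] [58. 92.] 74.2
[ 28. 289.] [1065.  529.] [ 33. 167.] 7.9
[492. 283.] [ 219. -278.] [ 41. 205.] 16.1
[243. 263.] [744. 103.] [ 30. 152.] 62.3
[340. 259.] [571. -85.] [331. 106.] 85.6
[210. 256.] [838. 139.] [ 48. 288.] 41.8
[ 95. 243.] [1094.  303.] [286. 140.] 72.3
[157. 188.] [1223.   28.] [117.  67.] 10.2
[536. 202.] [ 273. -675.] [ 39. 490.] 16.1
[625. 221.] [  63. -900.] [ 74. 798.] 9.9
[235. 155.] [1190. -265.] [150. 109.] 30.2
[473. 163.] [ 540. -770.] [ 64. 331.] 22.7
[313. 144.] [1053. -526.] [ 97. 276.] 35.8
[573.  93.] [  530. -1594.] [ 45. 308.] 18.9
[524.  77.] [  743. -1610.] [164. 411.] 33.8
[422.  61.] [ 1165. -1488.] [258. 758.] 32.4
green 322.0 261.0
p1 [0.439 0.02  0.022]
p2 [ 0.735 -0.176  0.024]
pad [ 0.56  -0.209  0.127]
k1 [ 0.433 -0.19   0.105]
k2 [ 0.421 -0.254  0.108]
```

View pics/c1.png

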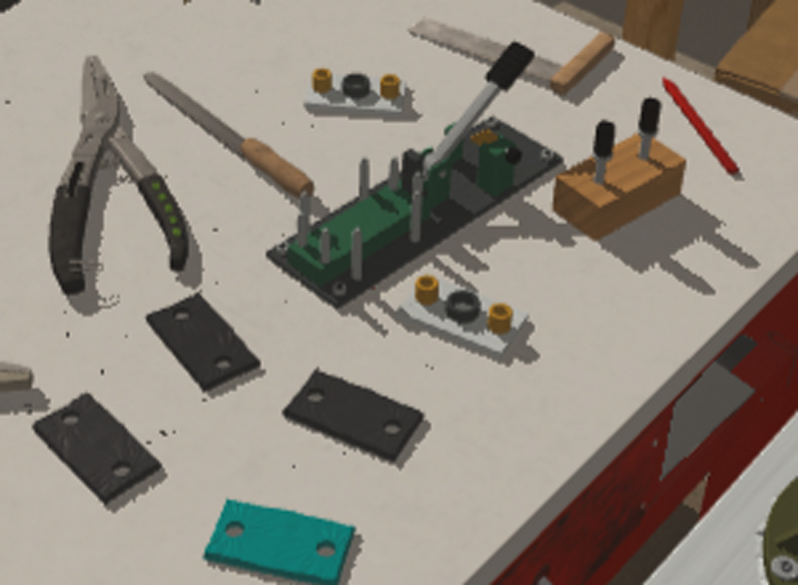

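The crop shows exactly three two-hole slates, and the drill plate I want is the one in front of the jig. Next I'll move over the jig for a wrist view.

>>> {"op": "carry_out", "data": {"rows": [0,0,-40,0,85,0,0,-40,0,85,40,-27,-4,0,85,40,-27,-4,0,85,40,-27,-4,0,85,40,-27,-4,0,85,40,-27,-4,0,85,40,-27,-4,0,85,40,-27,-4,0,85,40,-27,-4,0,85,40,-27,-4,0,85,40,-27,-4,0,85]}}

```text
time_s: 1.3
ee_pos: [0.5278, -0.1602, 0.3512]
tool_rot: [0.973, 0.229, -0.0, 0.0]
ft_force: [0.7, -1.4, 0.6]
width: 0.0846
```

>>> {"op": "carry_out", "data": {"rows": [35,-25,0,0,85,35,-25,0,0,85,0,0,0,-8.5,85,0,0,0,-8.5,85,0,0,0,-8.5,85,0,0,0,-8.5,85,0,0,0,-8.5,85,0,0,0,-8.5,85,0,0,0,-8.5,85,0,0,0,0,85,0,0,0,0,85]}}

```text
time_s: 2.4
ee_pos: [0.5676, -0.0861, 0.351]
tool_rot: [0.733, 0.68, -0.0, -0.0]
ft_force: [0.3, -0.9, 0.6]
width: 0.0848
```

```bash
cat >> h.py <<'E'
from scipy.spatial.transform import Rotation as Ro
def pose(s=None):
    s=s or sense(); R=Ro.from_quat(s["tool_rot"]).as_matrix()
    return s["ee_pos"],R,np.degrees(np.arctan2(R[1,0],R[0,0]))
def snap(name,fn):
    m=camera_model(name); p,d=read_camera(name); cv2.imwrite(f"pics/{fn}.png",p[:,:,::-1].copy()); 
    np.savez(fn+".npz",p=p,d=d,vfov=m["vfov"],cx=m["cx"],cy=m["cy"],R=m["R"],t=m["t"]); return m,p,d
def go(x,y,z,h):
    "total shift in tool axes (mm) to the world target, then turn (deg) about tool z to heading h (mod 180)"
    e,R,y0=pose(); d=R.T@(np.array([x,y,z])-e)*1000; t=-(((h-y0)+90)%180-90)
    print("shift",d.round(1),"turn",round(t,1),"| now",e.round(4),round(y0,2))
E
python3 - <<'E'
from h import *
m,p,d=snap("wrist","w1"); print(pose(),np.round(m["R"],2).tolist(),np.round(m["t"],3)); print(-np.array(m["R"]).T@m["t"])
E
```

```text
(array([ 0.56766796, -0.08609873,  0.35104395]), array([[ 7.35766093e-02,  9.97289459e-01, -4.65818305e-04],
       [ 9.97289568e-01, -7.35766099e-02,  1.58076133e-05],
       [-1.85085656e-05, -4.65718807e-04, -9.99999891e-01]]), np.float64(85.78055795544311)) [[1.0, -0.07, -0.0], [-0.07, -0.94, 0.32], [-0.02, -0.32, -0.95]] [-0.573 -0.122  0.48 ]
[ 0.57444203 -0.00340357  0.49329745]
```

View pics/w1.png

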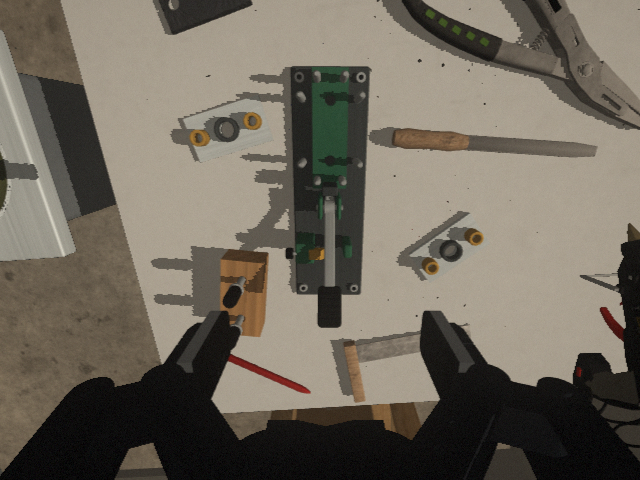

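The wrist view shows the jig upright in the image: green nest at (330,125), lever pad at (329,307), real plate at (226,130), twin plate at (450,250) and pins at (233,295). Next I'll measure the jig pose.

```bash
cat >> h.py <<'E'
def load(fn):
    z=np.load(fn+".npz"); m={k:z[k] for k in("R","t")}; m.update({k:float(z[k]) for k in("vfov","cx","cy")}); return m,z["p"],z["d"]
def blobs(mask,amin=3):
    n,l,s,c=cv2.connectedComponentsWithStats(mask.astype(np.uint8),connectivity=8); return [(s[i,4],c[i],l==i) for i in range(1,n) if s[i,4]>=amin]
E
python3 - <<'E'
from h import *
m,p,d=load("w1"); P=cloud(m,d)
hsv=cv2.cvtColor(p,cv2.COLOR_RGB2HSV)
print("bench z",[np.median(P[v:v+8,u:u+8,2]).round(4) for u,v in((400,100),(250,50),(400,320),(130,200))])
x,y,z=P[...,0],P[...,1],P[...,2]
near=(abs(x-.57)<.09)&(y>-.12)&(y<.1)
for a,c,mk in blobs(near&(z>.05)&(z<.075)): print("post",a,c.round(1),P[mk].mean(0).round(4),z[mk].max().round(4), "tip",ray(m,c,0.062)[0].round(4))
print("max z",z[near].max())
g=(cv2.inRange(hsv,(50,90,20),(85,255,255))>0)
for a,c,mk in blobs(g&(y>-.11),200):
    cn=cv2.findContours(cv2.morphologyEx(mk.astype(np.uint8),cv2.MORPH_CLOSE,np.ones((15,15))),0,1)[0][0][:,0]
    X=ray(m,cn,0.03)[:,:2]; print("green",a,cv2.minAreaRect((X*1000).astype(np.float32)), "z",np.median(z[mk]))
dk=(p.max(2)<75)&(z<.02)&(z>0.002)&(abs(x-.57)<.09)&(y<.12)&(y>-.28)
cn=np.concatenate([np.argwhere(b[2])[:,::-1] for b in blobs(dk|(g&near),300)])
print("base",cv2.minAreaRect((ray(m,cn,0.008)[:,:2]*1000).astype(np.float32)))
E
```

```text
bench z [np.float64(-0.0018), np.float64(-0.0017), np.float64(-0.0013), np.float64(-0.0013)]
post 71 [316.4  75. ] [0.5686 0.0587 0.0627] 0.0695 tip [0.5686 0.0589 0.062 ]
post 70 [344.4  74.9] [0.6008 0.0564 0.0631] 0.0697 tip [0.6009 0.0566 0.062 ]
post 65 [299.7  95.2] [0.5473 0.0388 0.0634] 0.0689 tip [0.5472 0.039  0.062 ]
post 67 [360.9  95.4] [0.619  0.0332 0.0631] 0.0687 tip [0.6191 0.0333 0.062 ]
post 54 [301.2 163.7] [ 0.5413 -0.0395  0.0631] 0.069 tip [ 0.5412 -0.0396  0.062 ]
post 55 [358.5 163.9] [ 0.6128 -0.0451  0.0632] 0.0691 tip [ 0.6129 -0.0452  0.062 ]
post 51 [316.9 181.3] [ 0.5592 -0.0627  0.0632] 0.0691 tip [ 0.5591 -0.0629  0.062 ]
post 54 [342.3 181.3] [ 0.5914 -0.0652  0.0629] 0.0688 tip [ 0.5915 -0.0654  0.062 ]
post 47 [329.3 185.1] [ 0.5746 -0.0686  0.0639] 0.0747 tip [ 0.5746 -0.0689  0.062 ]
post 465 [329.4 210.2] [ 0.5724 -0.1027  0.0572] 0.065 tip [ 0.5724 -0.1016  0.062 ]
max z 0.493297445763671
green 2773 ((579.6458740234375, -6.321514129638672), (124.06208038330078, 45.15958023071289), 86.04376220703125) z 0.02978967056350228
base ((572.8076171875, -86.74613952636719), (326.34588623046875, 102.14228057861328), 85.43328094482422)
```

>>> {"op": "carry_out", "data": {"rows": [40,-9,0,0,85,40,-9,0,0,85,40,-9,0,0,85,40,-9,0,0,85,40,-9,0,0,85,40,-8,0,0,85,40,-8,0,0,85,0,0,0,0,85,0,0,0,0,85]}}

```text
time_s: 3.35
ee_pos: [0.5262, 0.1987, 0.3512]
tool_rot: [0.731, 0.682, -0.0, 0.0]
ft_force: [0.1, -0.3, -0.1]
width: 0.0851
```

```bash
cat >> h.py <<'E'
def slates(m,p,d,z0=0.008,vmax=300):
    "dark slate rects with holes: centre from hole midpoint and from contour"
    P=cloud(m,d); mk=((p.max(2)<80)&(P[...,2]<0.025)&(P[...,2]>-.01)).astype(np.uint8); mk[vmax:]=0
    out=[]
    cs,h=cv2.findContours(mk,cv2.RETR_CCOMP,cv2.CHAIN_APPROX_NONE)
    for i,c in enumerate(cs):
        if h[0][i][3]>=0 or cv2.contourArea(c)<800: continue
        X=(ray(m,c[:,0],z0)[:,:2]*1000).astype(np.float32); r=cv2.minAreaRect(X)
        if not(95<max(r[1])<125 and 50<min(r[1])<75): continue
        b=cv2.boxPoints(r); e=b[1]-b[0]; f=b[2]-b[1]; e=e if np.hypot(*e)>np.hypot(*f) else f
        ho=[]
        j=h[0][i][2]
        while j>=0:
            if cv2.contourArea(cs[j])>8: ho.append(ray(m,cs[j][:,0].mean(0),z0)[0,:2]*1000)
            j=h[0][j][0]
        out.append((np.round(r[0],1),np.round(sorted(r[1]),1),round(np.degrees(np.arctan2(e[1],e[0]))%180,1),np.round(ho,1).tolist()))
    return out
E
python3 - <<'E'
from h import *
m,p,d=snap("wrist","w2")
for s in slates(m,p,d): print(s)
go(.596,.198,.2,90)
E
```

```text
(array([50. , 83.6]), array([ 52.6, 113.1]), np.float32(176.0), [])
(array([583.5,  49.9]), array([ 59.3, 103.3]), np.float32(176.0), [[626.1, 57.3]])
(array([435., 170.]), array([ 58.6, 108.5]), np.float32(13.2), [[398.6, 161.2], [471.6, 178.1]])
(array([596.3, 195.7]), array([ 58.5, 107.6]), np.float32(166.3), [[632.9, 187.0], [559.8, 204.9]])
(array([571.9, 342. ]), array([ 58.7, 107.5]), np.float32(173.7), [[609.2, 337.9], [534.5, 346.3]])
shift [  6.   69.  151.1] turn -4.1 | now [0.5268 0.1971 0.3511] 85.88
```

View pics/w2.png

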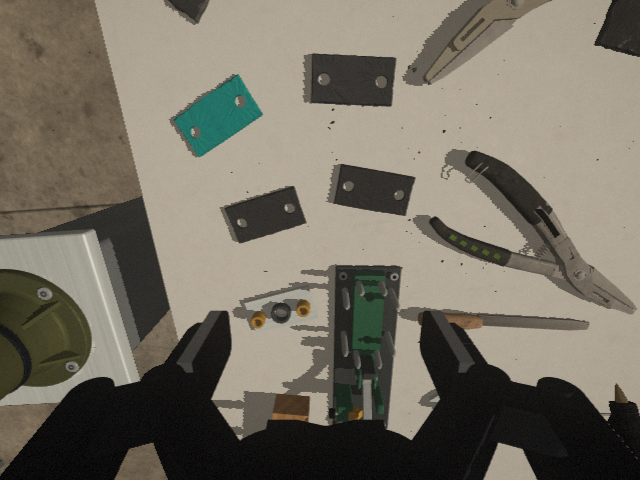

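The view confirms three slates with clear holes: (350,80), (374,190) and (263,214) in the picture. I'm going to slate A first.

>>> {"op": "carry_out", "data": {"rows": [4,35,40,0,85,0,34,40,0,85,0,0,36,-8,85,0,0,35,-8,85,0,0,0,-8,85,0,0,0,-8,85,0,0,0,-8,85,0,0,0,-8,85,0,0,0,-8,85,0,0,0,-8,85,0,0,0,-8,85,0,0,0,-8.4,85]}}

```text
time_s: 4.6
ee_pos: [0.5928, 0.194, 0.2042]
tool_rot: [0.118, 0.993, -0.001, -0.0]
ft_force: [-0.0, -1.1, 0.3]
width: 0.0853
```

>>> {"op": "carry_out", "data": {"rows": [0,0,0,0,85,0,0,0,0,85]}}

```text
time_s: 4.8
ee_pos: [0.5925, 0.1949, 0.2043]
tool_rot: [0.122, 0.993, -0.0, -0.0]
ft_force: [-0.8, -0.4, 0.4]
width: 0.0852
```

```bash
python3 - <<'E'
from h import *
m,p,d=snap("wrist","w3")
for s in slates(m,p,d,vmax=480):
    print(s)
go(.5963,.1957,.2,166.3)
E
```

```text
(array([596.3, 195. ]), array([ 57.9, 107.7]), np.float32(166.0), [[632.5, 186.9], [559.4, 204.4]])
(array([571.6, 340.1]), array([ 60.9, 107.6]), np.float32(173.7), [[609.0, 336.9], [534.5, 345.4]])
(array([435.4, 169.8]), array([ 58.5, 107.8]), np.float32(13.2), [[472.1, 178.5], [399.1, 160.7]])
shift [-3.7  1.3  4.4] turn -0.2 | now [0.5924 0.1953 0.2044] 166.05
```

>>> {"op": "carry_out", "data": {"rows": [-3.5,1.2,40,-0.3,85,0,0,40,0,85,0,0,40,0,85,0,0,40,0,85,0,0,25,0,85,0,0,15,0,85,0,0,5,0,85,0,0,2,0,85,0,0,0,0,85,0,0,0,0,0,0,0,0,0,0,0,0,0,0,0]}}

```text
time_s: 6.05
ee_pos: [0.5967, 0.1973, -0.0004]
tool_rot: [0.116, 0.993, 0.0, 0.001]
ft_force: [-1.5, -1.2, 6.8]
width: 0.0574
```

>>> {"op": "carry_out", "data": {"rows": [0,0,0,0,0,0,0,0,0,0,0,0,0,0,0,0,0,0,0,0,0,0,-10,0,0,0,0,-30,0,0,0,0,-40,0,0,0,0,-40,0,0,0,0,0,0,0,0,0,0,0,0]}}

```text
time_s: 7.05
ee_pos: [0.5962, 0.1972, 0.1191]
tool_rot: [0.116, 0.993, 0.0, 0.001]
ft_force: [-0.9, -0.1, -2.5]
width: 0.0575
```

```bash
python3 - <<'E'
from h import *
m,p,d=snap("wrist","w4")
go(.58,-.003,.15,85.5); print(sense()["width"])
E
```

```text
shift [ -31.2 -197.7  -32.4] turn 81.2 | now [0.5953 0.1966 0.1174] 166.65
0.05745870255311788
```

View pics/w4.png

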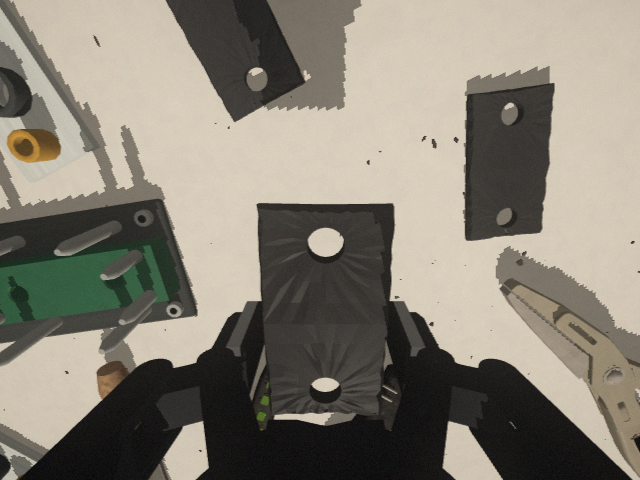

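The slate is held with both holes visible at (326,243) and (325,390). Next I'll measure its pose in the hand.

```bash
cat >> h.py <<'E'
def inhand(m,p,d,e,R,zc=None):
    "slate in hand: hole centres and outline in the tool frame, mm (top plane from depth)"
    P=(cloud(m,d)-e)@R*1000  # tool frame
    q=(abs(P[...,0])<62)&(abs(P[...,1])<34)&(abs(P[...,2])<28)
    zt=np.median(P[q&(abs(P[...,1])<20)][:,2]); mk=(q&(abs(P[...,2]-zt)<5)).astype(np.uint8)
    mk=cv2.morphologyEx(mk,cv2.MORPH_OPEN,np.ones((3,3)))
    cs,h=cv2.findContours(mk,cv2.RETR_CCOMP,cv2.CHAIN_APPROX_NONE); zw=(e+R@np.array([0,0,zt/1000]))[2]
    ho=[]
    for i,c in enumerate(cs):
        a=cv2.contourArea(c)
        if h[0][i][3]>=0 and a>150:
            M=cv2.moments(c); uv=(M["m10"]/M["m00"],M["m01"]/M["m00"])
            x=(ray(m,uv,zw)[0]-e)@R*1000; ho.append(x[:2].round(2)); print("hole",np.round(uv),a,x.round(2))
    pl=P[mk>0]; A=np.c_[pl[:,:2],np.ones(len(pl))]; s=np.linalg.lstsq(A,pl[:,2],rcond=None)[0]
    print("top z",zt.round(1),"slope mrad",(s[:2]*1000).round(1),"xrange",np.percentile(pl[:,0],[.3,99.7]).round(1))
    if len(ho)==2:
        ho=sorted(ho,key=lambda v:-v[0]); c=(ho[0]+ho[1])/2; v=ho[0]-ho[1]; print("mid",c.round(2),"angle deg",np.degrees(np.arctan2(v[1],v[0])).round(2),"dist",np.hypot(*v).round(1))
E
python3 - <<'E'
from h import *
m,p,d=load("w4"); e,R,_=pose(); inhand(m,p,d,e,R)
E
```

```text
hole [325. 387.] 458.5 [-37.92   0.86  -9.49]
hole [326. 243.] 931.5 [37.05  1.04 -9.48]
top z -9.5 slope mrad [ 3.1 -0.2] xrange [-54.6  52.4]
mid [-0.44  0.95] angle deg 0.14 dist 75.0
```

>>> {"op": "carry_out", "data": {"rows": [-5,-33,-13,0,0,-5,-33,0,0,0,-5,-33,0,0,0,-5,-33,0,0,0,-5,-33,0,0,0,-5,-33,0,0,0,0,0,0,8,0,0,0,0,8,0,0,0,0,8,0,0,0,0,8,0,0,0,0,8,0,0,0,0,8,0]}}

```text
time_s: 8.3
ee_pos: [0.5777, -0.0028, 0.1286]
tool_rot: [0.513, 0.859, -0.001, -0.002]
ft_force: [0.3, -1.8, -1.5]
width: 0.0575
```

>>> {"op": "carry_out", "data": {"rows": [0,0,0,8,0,0,0,0,8,0,0,0,0,8,0,0,0,0,8,0,0,0,0,1.2,0,0,0,0,0,0,0,0,0,0,0]}}

```text
time_s: 9.0
ee_pos: [0.5787, -0.0026, 0.1299]
tool_rot: [0.734, 0.679, -0.0, -0.0]
ft_force: [-0.0, 0.6, -1.6]
width: 0.0576
```

```bash
cat >> h.py <<'E'
def posts(m,d,e,R,lo=.05,hi=.076):
    P=cloud(m,d); x,y,z=P[...,0],P[...,1],P[...,2]
    for a,c,mk in blobs((abs(x-.58)<.05)&(y>-.075)&(y<.072)&(z>lo)&(z<hi),25):
        j=(P[mk].mean(0)-[.58,-.003,0])@np.array([[.0785,-.9969,0],[.9969,.0785,0],[0,0,1]])*1000
        print("post px",c.round(),"jig mm",j.round(1),"tool mm",((P[mk].mean(0)-e)@R*1000).round(1),a)
E
python3 - <<'E'
from h import *
m,p,d=snap("wrist","w5"); e,R,_=pose(); inhand(m,p,d,e,R); posts(m,d,e,R); go(.579,-.0025,.13,85.5)
E
```

```text
hole [325. 387.] 461.5 [-36.67   0.38  -7.73]
hole [325. 243.] 935.0 [38.26  0.49 -7.72]
top z -7.7 slope mrad [1.9 0.8] xrange [-53.4  53.6]
mid [0.79 0.44] angle deg 0.08 dist 74.9
post px [300. 167.] jig mm [62.8 16.  63.5] tool mm [ 62.4 -14.7  66.7] 215
post px [353. 167.] jig mm [ 62.8 -15.8  63.4] tool mm [62.4 17.1 66.8] 218
post px [271. 199.] jig mm [42.7 35.3 60.9] tool mm [ 42.3 -34.   69.3] 152
post px [382. 199.] jig mm [ 42.8 -35.1  60.9] tool mm [42.4 36.4 69.2] 152
shift [0.1 0.1 0.2] turn 0.1 | now [ 0.5789 -0.0026  0.1302] 85.56
```

View pics/w5.png

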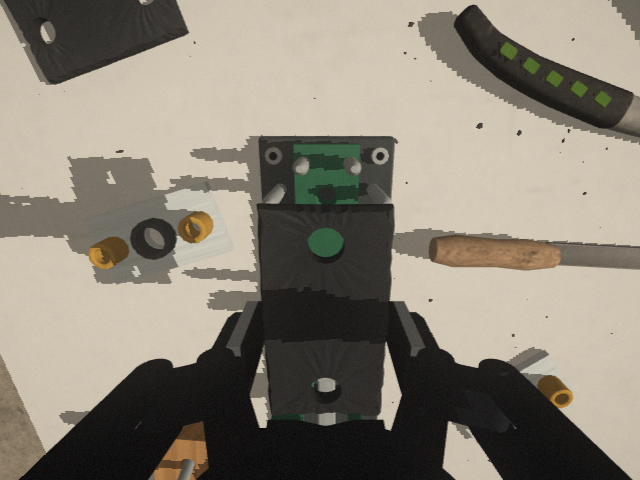

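>>> {"op": "carry_out", "data": {"rows": [-0.4,0.7,10,0,0,0,0,25,0,0,0,0,15,0,0,0,0,8,0,0,0,0,6,0,0,0,0,6,0,0,0,0,0,0,0]}}

```text
time_s: 9.75
ee_pos: [0.5796, -0.003, 0.0602]
tool_rot: [0.735, 0.679, -0.0, -0.0]
ft_force: [-0.1, 0.4, -0.7]
width: 0.0572
```

>>> {"op": "carry_out", "data": {"rows": [0,0,6,0,0,0,0,6,0,0,0,0,6,0,0,0,0,5,0,0,0,0,4,0,0,0,0,2,0,0,0,0,0,0,0]}}

```text
time_s: 10.45
ee_pos: [0.5796, -0.003, 0.0313]
tool_rot: [0.735, 0.679, -0.0, -0.0]
ft_force: [-0.5, -0.2, -1.6]
width: 0.0575
```

>>> {"op": "carry_out", "data": {"rows": [0,0,0,0,85,0,0,0,0,85,0,0,0,0,85,0,0,0,0,85,0,0,-20,0,85,0,0,-40,0,85,0,0,-40,0,85,0,0,-40,0,85,0,0,-30,0,85,0,0,0,0,85,0,0,0,0,85]}}

```text
time_s: 11.55
ee_pos: [0.5801, -0.003, 0.2022]
tool_rot: [0.735, 0.679, 0.0, 0.001]
ft_force: [-0.6, 0.0, 0.1]
width: 0.0847
```

```bash
python3 - <<'E'
from h import *
m,p,d=snap("wrist","w6"); e,R,_=pose()
for z0 in(.038,):
  for s in slates(m,p,d,z0): print(s)
P=cloud(m,d); J=(P-[.58,-.003,0])@np.array([[.0785,-.9969,0],[.9969,.0785,0],[0,0,1]])*1000
mk=(abs(J[...,0])<56)&(abs(J[...,1])<31)&(J[...,2]>32)&(J[...,2]<43)&(p.max(2)<110)
q=J[mk]; print(len(q),q.mean(0),np.percentile(q,[1,99],0).round(1))
go(.5718,.3412,.2,173.7)
E
```

```text
(array([449.7, 159.9]), array([54.7, 99.4]), np.float32(13.4), [[416.6, 152.0], [483.1, 167.7]])
6353 [ 2.75156765 -0.61636977 37.51124838] [[-52.8 -29.1  33.8]
 [ 52.9  27.9  39.3]]
shift [342.7 -34.8   0.8] turn -88.2 | now [ 0.5793 -0.0031  0.2009] 85.45
```

View pics/w6.png

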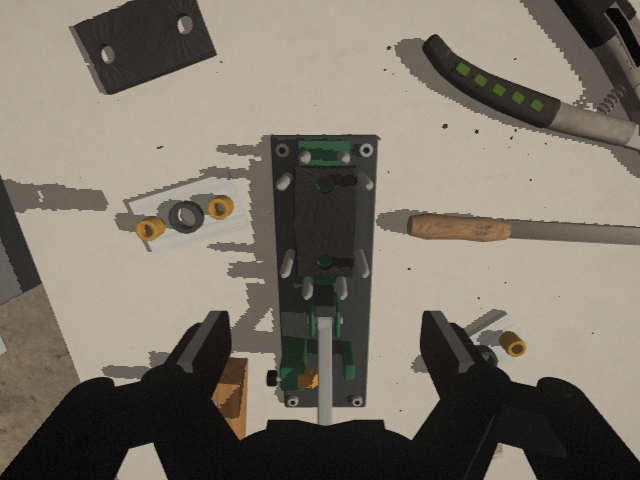

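The first slate lies flat in the nest with its holes over the sockets, at (325,185) and (325,262). On to slate B.

>>> {"op": "carry_out", "data": {"rows": [38,-4,0,0,85,38,-4,0,0,85,38,-4,0,0,85,38,-4,0,0,85,38,-4,0,0,85,38,-4,0,0,85,38,-4,0,0,85,38,-4,0,0,85,38.5,-3,0,0,85,0,0,0,-8,85,0,0,0,-8,85,0,0,0,-8,85]}}

```text
time_s: 12.8
ee_pos: [0.5709, 0.3413, 0.1991]
tool_rot: [0.574, 0.819, -0.002, -0.001]
ft_force: [0.6, -0.4, -0.5]
width: 0.0852
```

>>> {"op": "carry_out", "data": {"rows": [0,0,0,-8,85,0,0,0,-8,85,0,0,0,-8,85,0,0,0,-8,85,0,0,0,-8,85,0,0,0,-8,85,0,0,0,-8,85,0,0,0,-8.2,85,0,0,0,0,85,0,0,0,0,85]}}

```text
time_s: 13.8
ee_pos: [0.5715, 0.3409, 0.2002]
tool_rot: [0.057, 0.998, -0.0, -0.001]
ft_force: [0.7, -0.1, 0.5]
width: 0.0849
```

```bash
python3 - <<'E'
from h import *
m,p,d=snap("wrist","w7")
for s in slates(m,p,d,vmax=480): print(s)
go(.5718,.3412,.0,173.7)
E
```

```text
(array([777.7, 649.8]), array([ 73.7, 109.4]), np.float32(77.5), [])
(array([571. , 342.6]), array([ 58.4, 107.8]), np.float32(173.6), [[608.6, 339.0], [534.1, 347.2]])
(array([434.8, 171.4]), array([ 61.4, 109.1]), np.float32(13.4), [[471.6, 180.0], [398.5, 162.9]])
(array([459.9, 567.6]), array([ 66.2, 119. ]), np.float32(119.7), [[449.6, 569.8]])
shift [ -0.4   0.4 200.5] turn -0.2 | now [0.5717 0.341  0.2005] 173.51
```

>>> {"op": "carry_out", "data": {"rows": [0.5,1.4,40,0,85,0,0,40,0,85,0,0,40,0,85,0,0,40,0,85,0,0,22,0,85,0,0,12,0,85,0,0,4,0,85,0,0,1.5,0,85,0,0,0,0,85,0,0,0,0,0,0,0,0,0,0,0,0,0,0,0]}}

```text
time_s: 15.05
ee_pos: [0.5735, 0.3439, 0.0061]
tool_rot: [0.055, 0.998, 0.001, 0.002]
ft_force: [-1.9, -3.0, 22.7]
width: 0.0435
```

>>> {"op": "carry_out", "data": {"rows": [0,0,0,0,0,0,0,0,0,0,0,0,0,0,0,0,0,-10,0,0,0,0,-30,0,0,0,0,-40,0,0,0,0,-50,0,0,0,0,0,0,0,0,0,0,0,0]}}

```text
time_s: 15.95
ee_pos: [0.5723, 0.3432, 0.1339]
tool_rot: [0.055, 0.998, 0.001, 0.001]
ft_force: [-0.4, -0.4, 0.2]
width: -0.0
```

```bash
python3 - <<'E'
from h import *
m,p,d=snap("wrist","w8"); e,R,_=pose(); inhand(m,p,d,e,R)
go(.5795,-.003,.13,85.5); print(sense()["width"])
E
```

```text
top z -18.5 slope mrad [26.4 -0.5] xrange [ 4.9 10.6]
shift [ -46.  -342.3    2.4] turn 88.2 | now [0.5716 0.3422 0.1321] 173.65
1.0420067226095476e-05
```

The grip slipped over the top because I was too high. I'll reopen, remeasure and go deeper.

>>> {"op": "carry_out", "data": {"rows": [0,0,-30,0,85,0,0,-37,0,85,0,0,0,0,85,0,0,0,0,85,0,0,0,0,85,0,0,0,0,85,0,0,0,0,85,0,0,0,0,85]}}

```text
time_s: 16.8
ee_pos: [0.5715, 0.3424, 0.1984]
tool_rot: [0.055, 0.998, -0.0, -0.0]
ft_force: [0.1, -1.0, -0.0]
width: 0.0852
```

```bash
python3 - <<'E'
from h import *
m,p,d=snap("wrist","w9")
for s in slates(m,p,d,vmax=480): print(s)
go(.5718,.3422,-.004,173.7); print(sense()["width"])
E
```

```text
(array([778.5, 650.6]), array([ 74.5, 111.5]), np.float32(76.9), [])
(array([571.6, 342.4]), array([ 58.9, 107.6]), np.float32(173.5), [[608.7, 339.0], [533.9, 347.4]])
(array([434.8, 171.4]), array([ 61.4, 109.2]), np.float32(13.2), [[471.7, 180.1], [398.5, 162.7]])
(array([459.5, 567.6]), array([ 66.7, 119. ]), np.float32(119.7), [[438.7, 572.0]])
shift [-4.000e-01 -2.000e-01  2.027e+02] turn -0.0 | now [0.5716 0.3425 0.1987] 173.66
0.08498322752286684
```

>>> {"op": "carry_out", "data": {"rows": [-0.3,-0.1,40,0,85,0,0,40,0,85,0,0,40,0,85,0,0,40,0,85,0,0,22,0,85,0,0,14,0,85,0,0,5,0,85,0,0,1.5,0,85,0,0,0,0,85,0,0,0,0,0,0,0,0,0,0,0,0,0,0,0]}}

```text
time_s: 18.05
ee_pos: [0.5729, 0.3433, -0.0015]
tool_rot: [0.055, 0.998, 0.001, 0.001]
ft_force: [0.0, 0.1, 4.9]
width: 0.0577
```

>>> {"op": "carry_out", "data": {"rows": [0,0,0,0,0,0,0,0,0,0,0,0,0,0,0,0,0,-10,0,0,0,0,-30,0,0,0,0,-40,0,0,0,0,-50,0,0,0,0,0,0,0,0,0,0,0,0]}}

```text
time_s: 18.95
ee_pos: [0.5725, 0.343, 0.1285]
tool_rot: [0.055, 0.998, 0.0, 0.001]
ft_force: [0.1, -0.8, -1.6]
width: 0.0577
```

```bash
python3 - <<'E'
from h import *
m,p,d=snap("wrist","w10"); e,R,_=pose(); inhand(m,p,d,e,R)
go(.5795,-.003,.13,85.5); print(sense()["width"])
E
```

```text
hole [325. 386.] 463.5 [-36.49   1.02 -10.8 ]
hole [325. 241.] 956.0 [ 38.42   1.06 -10.83]
top z -10.8 slope mrad [3.3 0. ] xrange [-53.4  53.8]
mid [0.96 1.04] angle deg 0.03 dist 74.9
shift [ -45.7 -342.1   -3.1] turn 88.2 | now [0.5719 0.342  0.1266] 173.65
0.05770138472395387
```

>>> {"op": "carry_out", "data": {"rows": [-5.1,-38,-4,0,0,-5.1,-38,0,0,0,-5.1,-38,0,0,0,-5.1,-38,0,0,0,-5.1,-38,0,0,0,-5.1,-38,0,0,0,-5.1,-38,0,0,0,-5.1,-38,0,0,0,-5.1,-38,0,0,0,0,0,0,8,0,0,0,0,8,0,0,0,0,8,0]}}

```text
time_s: 20.2
ee_pos: [0.5784, -0.0035, 0.1287]
tool_rot: [0.265, 0.964, -0.0, -0.002]
ft_force: [-0.4, 0.5, -0.9]
width: 0.0575
```

>>> {"op": "carry_out", "data": {"rows": [0,0,0,8,0,0,0,0,8,0,0,0,0,8,0,0,0,0,8,0,0,0,0,8,0,0,0,0,8,0,0,0,0,8,0,0,0,0,8.2,0,0,0,0,0,0,0,0,0,0,0]}}

```text
time_s: 21.2
ee_pos: [0.579, -0.0026, 0.1295]
tool_rot: [0.733, 0.68, -0.001, -0.001]
ft_force: [0.2, -0.1, -1.4]
width: 0.0576
```

```bash
python3 - <<'E'
from h import *
m,p,d=snap("wrist","w11"); e,R,_=pose(); inhand(m,p,d,e,R);posts(m,d,e,R)
go(.5796,-.003,.038,85.5); print(sense()["width"])
E
```

```text
hole [325. 386.] 476.5 [-35.44   0.53  -8.83]
hole [325. 241.] 961.5 [39.34  0.44 -8.84]
top z -8.8 slope mrad [2.5 1.3] xrange [-52.4  54.8]
mid [1.95 0.48] angle deg -0.07 dist 74.8
post px [300. 167.] jig mm [62.8 16.1 63.5] tool mm [ 62.5 -14.9  66.2] 220
post px [353. 167.] jig mm [ 62.8 -15.8  63.5] tool mm [62.4 16.9 66.2] 217
post px [271. 197.] jig mm [43.3 35.3 58.9] tool mm [ 43.  -34.2  70.9] 114
post px [381. 197.] jig mm [ 43.5 -35.1  59.1] tool mm [43.  36.2 70.5] 104
shift [-0.4  0.7 91.7] turn 0.1 | now [ 0.5791 -0.0025  0.1297] 85.63
0.057520636870306945
```

>>> {"op": "carry_out", "data": {"rows": [-1.4,0.6,10,0.1,0,0,0,25,0,0,0,0,15,0,0,0,0,8,0,0,0,0,6,0,0,0,0,6,0,0,0,0,6,0,0,0,0,6,0,0,0,0,5,0,0,0,0,3,0,0,0,0,1.5,0,0,0,0,0,0,0]}}

```text
time_s: 22.45
ee_pos: [0.5803, -0.0039, 0.0391]
tool_rot: [0.735, 0.678, -0.0, -0.0]
ft_force: [0.0, -0.2, -1.8]
width: 0.0575
```

>>> {"op": "carry_out", "data": {"rows": [0,0,0,0,85,0,0,0,0,85,0,0,0,0,85,0,0,0,0,85,0,0,-20,0,85,0,0,-40,0,85,0,0,-40,0,85,0,0,-30,0,85,0,0,-30,0,85,0,0,0,0,85,0,0,0,0,85]}}

```text
time_s: 23.55
ee_pos: [0.5806, -0.0039, 0.1997]
tool_rot: [0.735, 0.678, 0.0, 0.001]
ft_force: [-0.1, -0.3, -0.7]
width: 0.0849
```

```bash
cat >> h.py <<'E'
def nest(m,p,d,lo,hi):
    P=cloud(m,d); J=(P-[.58,-.003,0])@np.array([[.0785,-.9969,0],[.9969,.0785,0],[0,0,1]])*1000
    mk=(abs(J[...,0])<57)&(abs(J[...,1])<32)&(J[...,2]>lo)&(J[...,2]<hi)
    q=J[mk]; print("nest",len(q),np.median(q,0).round(1),np.percentile(q,[1,99],0).round(1).tolist())
    s=np.linalg.lstsq(np.c_[q[:,:2],np.ones(len(q))],q[:,2],rcond=None)[0]; print("slope mrad",(s*1000)[:2].round(1))
E
python3 - <<'E'
from h import *
m,p,d=snap("wrist","w12"); nest(m,p,d,40,51)
for s in slates(m,p,d): print(s)
go(.435,.1705,.2,13.2)
E
```

```text
nest 6850 [ 4.5 -1.3 45.6] [[-52.4, -30.1, 41.7], [53.3, 27.6, 47.3]]
slope mrad [-1.8  0. ]
(array([436.3, 167.7]), array([ 60.1, 109. ]), np.float32(13.5), [[400.0, 159.1], [473.0, 176.3]])
shift [ 162.3 -158.5   -1.4] turn 72.2 | now [ 0.5799 -0.004   0.1985] 85.36
```

The second slate lies flat at about 46 mm. Now slate C.

>>> {"op": "carry_out", "data": {"rows": [32,-32,0,0,85,32,-32,0,0,85,32,-32,0,0,85,32,-32,0,0,85,34,-31,0,0,85,0,0,0,8,85,0,0,0,8,85,0,0,0,8,85,0,0,0,8,85,0,0,0,8,85,0,0,0,8,85,0,0,0,8,85]}}

```text
time_s: 24.8
ee_pos: [0.434, 0.17, 0.1978]
tool_rot: [0.968, 0.251, -0.001, -0.0]
ft_force: [-0.2, 0.3, -0.5]
width: 0.0853
```

>>> {"op": "carry_out", "data": {"rows": [0,0,0,8,85,0,0,0,8,85,0,0,0,0,85,0,0,0,0,85]}}

```text
time_s: 25.2
ee_pos: [0.4344, 0.1702, 0.1983]
tool_rot: [0.993, 0.118, -0.001, -0.0]
ft_force: [-0.1, -0.3, -0.9]
width: 0.0849
```

```bash
python3 - <<'E'
from h import *
m,p,d=snap("wrist","w13")
for s in slates(m,p,d,vmax=480): print(s)
go(.435,.1705,-.004,13.3)
E
```

```text
(array([435.4, 169.6]), array([ 58.7, 108.5]), np.float32(13.4), [[399.1, 160.7], [472.0, 177.8]])
shift [ 8.000e-01 -2.000e-01  2.025e+02] turn 0.2 | now [0.4345 0.1702 0.1985] 13.51
```

>>> {"op": "carry_out", "data": {"rows": [0.7,0.8,40,0.2,85,0,0,40,0,85,0,0,40,0,85,0,0,40,0,85,0,0,22,0,85,0,0,14,0,85,0,0,5,0,85,0,0,1.5,0,85,0,0,0,0,85,0,0,0,0,0,0,0,0,0,0,0,0,0,0,0]}}

```text
time_s: 26.45
ee_pos: [0.4367, 0.1698, -0.002]
tool_rot: [0.993, 0.115, 0.001, 0.001]
ft_force: [-3.0, -2.2, 8.5]
width: 0.0582
```

>>> {"op": "carry_out", "data": {"rows": [0,0,0,0,0,0,0,0,0,0,0,0,0,0,0,0,0,-10,0,0,0,0,-30,0,0,0,0,-40,0,0,0,0,-50,0,0,0,0,0,0,0,0,0,0,0,0]}}

```text
time_s: 27.35
ee_pos: [0.4368, 0.1695, 0.128]
tool_rot: [0.993, 0.114, 0.002, 0.001]
ft_force: [-0.5, -0.2, -1.5]
width: 0.0574
```

```bash
python3 - <<'E'
from h import *
m,p,d=snap("wrist","w14"); e,R,_=pose(); inhand(m,p,d,e,R)
go(.5796,-.003,.14,85.5); print(sense()["width"])
E
```

```text
hole [326. 392.] 457.5 [-36.5    0.39 -10.79]
hole [325. 248.] 934.5 [ 38.23   0.21 -10.79]
top z -10.8 slope mrad [1.9 0.1] xrange [-53.5  53.7]
mid [0.86 0.3 ] angle deg -0.14 dist 74.7
shift [101.1 200.4 -13. ] turn -72.4 | now [0.4356 0.1691 0.1267] 13.13
0.057506934472080676
```

>>> {"op": "carry_out", "data": {"rows": [17,33,-13,0,0,17,33,0,0,0,17,33,0,0,0,17,33,0,0,0,17,33,0,0,0,18,34,0,0,0,0,0,0,-8,0,0,0,0,-8,0,0,0,0,-8,0,0,0,0,-8,0,0,0,0,-8,0,0,0,0,-8,0]}}

```text
time_s: 28.6
ee_pos: [0.58, -0.0002, 0.1373]
tool_rot: [0.859, 0.512, -0.002, -0.001]
ft_force: [1.1, -0.5, -1.5]
width: 0.0575
```

>>> {"op": "carry_out", "data": {"rows": [0,0,0,-8,0,0,0,0,-8,0,0,0,0,-8.4,0,0,0,0,0,0,0,0,0,0,0]}}

```text
time_s: 29.1
ee_pos: [0.5805, -0.0003, 0.1381]
tool_rot: [0.735, 0.678, -0.001, -0.001]
ft_force: [-0.8, 0.8, -0.9]
width: 0.0576
```

```bash
python3 - <<'E'
from h import *
m,p,d=snap("wrist","w15"); e,R,_=pose(); inhand(m,p,d,e,R);posts(m,d,e,R)
go(.5798,-.0035,.046,85.5); print(sense()["width"])
E
```

```text
hole [325. 392.] 461.0 [-38.3    0.36  -9.01]
hole [325. 248.] 937.5 [36.64  0.41 -8.98]
top z -9.0 slope mrad [4.5 2.1] xrange [-55.   52.1]
mid [-0.83  0.38] angle deg 0.04 dist 74.9
post px [299. 169.] jig mm [62.8 16.  63.2] tool mm [ 60.1 -16.5  75.4] 205
post px [349. 169.] jig mm [ 62.9 -15.9  63.3] tool mm [60.2 15.4 75.3] 203
post px [270. 201.] jig mm [42.1 35.4 61.8] tool mm [ 39.3 -35.8  76.8] 182
post px [378. 201.] jig mm [ 42.1 -35.3  61.9] tool mm [39.4 34.9 76.5] 183
shift [-3.3 -0.5 92.5] turn -0.1 | now [ 5.807e-01 -3.000e-04  1.385e-01] 85.42
0.05780180271403307
```

>>> {"op": "carry_out", "data": {"rows": [-1.1,-0.9,10,0,0,0,0,25,0,0,0,0,15,0,0,0,0,8,0,0,0,0,6,0,0,0,0,6,0,0,0,0,6,0,0,0,0,6,0,0,0,0,5,0,0,0,0,3,0,0,0,0,1.5,0,0,0,0,0,0,0]}}

```text
time_s: 30.35
ee_pos: [0.5804, -0.0015, 0.0481]
tool_rot: [0.734, 0.679, -0.0, -0.0]
ft_force: [0.0, 0.1, -1.4]
width: 0.0577
```

>>> {"op": "carry_out", "data": {"rows": [0,0,0,0,85,0,0,0,0,85,0,0,0,0,85,0,0,0,0,85,0,0,-20,0,85,0,0,-40,0,85,0,0,-40,0,85,0,0,-30,0,85,0,0,-24,0,85,0,0,0,0,85,0,0,0,0,85]}}

```text
time_s: 31.45
ee_pos: [0.5807, -0.0014, 0.2035]
tool_rot: [0.734, 0.679, 0.0, 0.001]
ft_force: [0.3, -0.1, 0.3]
width: 0.0851
```

```bash
python3 - <<'E'
from h import *
m,p,d=snap("wrist","w16"); nest(m,p,d,48,59)
hsv=cv2.cvtColor(p,cv2.COLOR_RGB2HSV); br=cv2.inRange(hsv,(12,150,90),(28,255,255))>0
P=cloud(m,d)
for a,c,mk in blobs(br&(P[...,2]>.012)&(P[...,2]<.05),40): print("brass",a,c.round(),P[mk].mean(0).round(4),"top",ray(m,c,.026)[0].round(4))
cv2.imwrite("pics/w16v.png",p[...,::-1]); go(.439,.02,.2,20)
E
```

```text
nest 6965 [ 3.6 -1.3 53.6] [[-53.3, -30.0, 49.5], [52.7, 27.6, 55.3]]
slope mrad [-3.7  0.6]
brass 354 [220. 208.] [0.4804 0.0184 0.0254] top [0.4806 0.0186 0.026 ]
brass 416 [150. 229.] [0.407  0.0027 0.0243] top [0.4079 0.0031 0.026 ]
brass 159 [514. 348.] [ 0.7822 -0.1653  0.0267] top [ 0.7826 -0.1658  0.026 ]
shift [  10.6 -142.4    2.4] turn 65.6 | now [ 0.5802 -0.0016  0.2024] 85.57
```

View pics/w16.png

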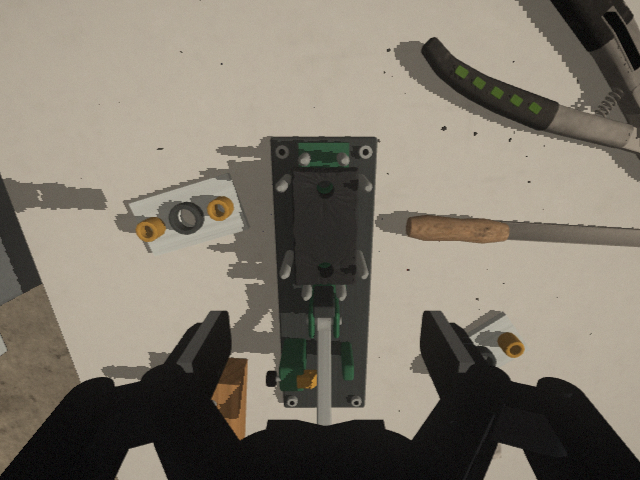

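Three slates are stacked flat, with the top at 53.6 mm and holes at (325,188) and (325,268). The plate's brass bushes are at (150,229) and (220,208). I'll go over the plate.

>>> {"op": "carry_out", "data": {"rows": [2,-35,0,0,85,0,-34,0,0,85,0,-34,0,0,85,0,-34,0,0,85,0,0,0,8,85,0,0,0,8,85,0,0,0,8,85,0,0,0,8,85,0,0,0,8,85,0,0,0,8,85,0,0,0,8,85,0,0,0,8,85]}}

```text
time_s: 32.7
ee_pos: [0.4572, 0.0092, 0.2029]
tool_rot: [0.983, 0.186, -0.005, -0.001]
ft_force: [0.5, -0.1, 0.1]
width: 0.0852
```

>>> {"op": "carry_out", "data": {"rows": [0,0,0,8,85,0,0,0,2,85,0,0,0,0,85,0,0,0,0,85]}}

```text
time_s: 33.1
ee_pos: [0.4575, 0.0092, 0.2033]
tool_rot: [0.995, 0.103, -0.005, 0.0]
ft_force: [-0.6, 0.1, 0.1]
width: 0.0849
```

```bash
cat >> h.py <<'E'
def brass(m,p,d,zt,xy,r=.07):
    "brass ring tops: mask pixels within 4 mm of height zt, circle fitted to rim by minEnclosingCircle"
    P=cloud(m,d); hsv=cv2.cvtColor(p,cv2.COLOR_RGB2HSV); br=cv2.inRange(hsv,(12,110,70),(30,255,255))>0
    n=np.hypot(P[...,0]-xy[0],P[...,1]-xy[1])<r; out=[]
    for a,c,mk in blobs(br&n&(P[...,2]>zt-.006),30):
        k=mk&(P[...,2]>np.percentile(P[...,2][mk],90)-.003)
        X=(ray(m,np.argwhere(k)[:,::-1],zt)[:,:2]*1000).astype(np.float32)
        (q,rr)=cv2.minEnclosingCircle(X); out.append(q); print("brass",a,c.round(),np.round(q,1),"r",round(rr,1),"z",P[...,2][k].mean().round(4))
    if len(out)==2:
        a,b=np.array(out); v=b-a; print("mid",((a+b)/2).round(1),"head",(np.degrees(np.arctan2(v[1],v[0]))%180).round(1),"dist",np.hypot(*v).round(1))
E
python3 - <<'E'
from h import *
m,p,d=snap("wrist","w17"); brass(m,p,d,.028,(.444,.011))
P=cloud(m,d); z=P[...,2]; al=(p.min(2)>0)&(z>.004)&(z<.012)&(np.hypot(P[...,0]-.444,P[...,1]-.011)<.08)
b=max(blobs(cv2.morphologyEx(al.astype(np.uint8),cv2.MORPH_OPEN,np.ones((3,3)))),key=lambda t:t[0]); r=cv2.minAreaRect((P[b[2]][:,:2]*1000).astype(np.float32)); print("plate",r)
go(.444,.011,-.004,12)
E
```

```text
brass 277 [321. 197.] [478.8  17.1] r 10.8 z 0.0275
brass 250 [322. 269.] [404.9   1.4] r 10.7 z 0.0276
mid [441.9   9.2] head 12.0 dist 75.6
plate ((441.1128234863281, 8.853492736816406), (107.85494232177734, 60.07728958129883), 11.958632469177246)
shift [-10.9  -4.4 207.5] turn -0.2 | now [0.4576 0.0091 0.2034] 11.78
```

>>> {"op": "carry_out", "data": {"rows": [0,0,40,0,85,0,0,40,0,85,0,0,20,0,85,-8,0,0,0,85,-8,0,0,0,85,0,0,0,0,85,0,0,0,0,85]}}

```text
time_s: 33.85
ee_pos: [0.4417, 0.0053, 0.104]
tool_rot: [0.995, 0.102, -0.004, 0.001]
ft_force: [-0.3, 0.1, 0.5]
width: 0.0849
```

```bash
python3 - <<'E'
from h import *
go(.4416,.0091,-.004,12); print(sense()["joint_pos"].round(3), sense()["tool_rot"])
E
```

```text
shift [  1.6  -3.8 108. ] turn -0.3 | now [0.4417 0.0053 0.104 ] 11.7
[ 1.244  0.103 -1.34   2.058  0.116  1.071 -1.519] [ 9.94784774e-01  1.01899191e-01 -4.38608809e-03  7.55649017e-04]
```

>>> {"op": "carry_out", "data": {"rows": [0,-3.8,35,0,85,0,0,30,0,85,0,0,10,0,85,0,0,0,0,85,0,0,0,0,85]}}

```text
time_s: 34.35
ee_pos: [0.4411, 0.0098, 0.0299]
tool_rot: [0.995, 0.102, -0.004, 0.0]
ft_force: [0.3, 0.2, 0.6]
width: 0.0846
```

```bash
python3 - <<'E'
from h import *
go(.4416,.0091,-.004,12); print(sense()["joint_pos"].round(3), sense()["tool_rot"])
E
```

```text
shift [ 0.6  0.8 33.9] turn -0.2 | now [0.4411 0.0098 0.0299] 11.75
[ 1.044  0.299 -1.212  2.126  0.347  0.945 -1.729] [ 9.94736705e-01  1.02394533e-01 -3.77374962e-03  8.03544444e-05]
```

>>> {"op": "carry_out", "data": {"rows": [0.6,0.8,18,0.2,85,0,0,10,0,85,0,0,4,0,85,0,0,1.5,0,85,0,0,0,0,85,0,0,0,0,0,0,0,0,0,0,0,0,0,0,0,0,0,0,0,0,0,0,0,0,0,0,0,0,0,0]}}

```text
time_s: 35.45
ee_pos: [0.441, 0.0087, -0.0036]
tool_rot: [0.995, 0.1, -0.004, 0.001]
ft_force: [-2.3, -0.5, 9.2]
width: 0.0581
```

>>> {"op": "carry_out", "data": {"rows": [0,0,-10,0,0,0,0,-30,0,0,0,0,-20,0,0,0,0,0,0,0]}}

```text
time_s: 35.85
ee_pos: [0.443, 0.0085, 0.0576]
tool_rot: [0.995, 0.1, -0.002, 0.001]
ft_force: [-0.2, 0.6, -1.9]
width: 0.0582
```

```bash
python3 - <<'E'
from h import *
m,p,d=snap("wrist","w18"); print(sense()["width"])
go(.5800,-.003,.15,85.5); print(sense()["joint_pos"].round(3))
E
```

```text
0.05742548372298512
shift [132.5  38.5 -94.7] turn -74.0 | now [0.4418 0.0081 0.0562] 11.47
[ 1.114  0.242 -1.268  2.105  0.281  0.989 -1.675]
```

View pics/w18.png

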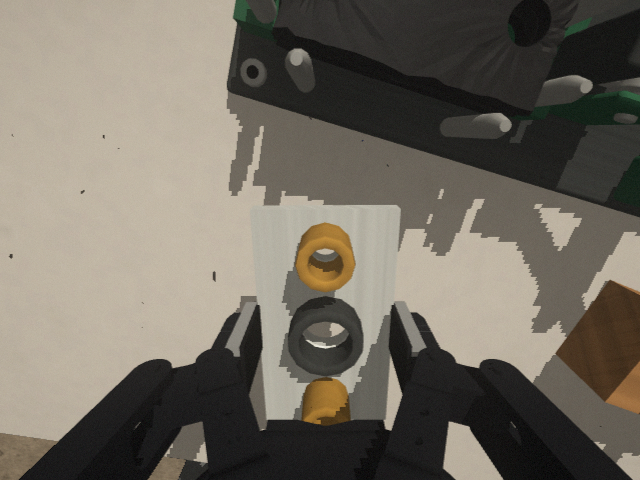

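The plate is held square, with bushes at (325,257) and (326,400). I'm carrying it to the nest.

>>> {"op": "carry_out", "data": {"rows": [0,0,-15,0,0,5,1,-25,0,0,21,6,-14,0,0,21,6,-14,0,0,21,6,-14,0,0,21,6,-12,0,0,21,6,0,0,0,22,7,0,0,0,0,0,0,-8.2,0,0,0,0,-8.2,0,0,0,0,-8.2,0,0,0,0,-8.2,0]}}

```text
time_s: 37.1
ee_pos: [0.5778, -0.0022, 0.1459]
tool_rot: [0.925, 0.38, -0.006, -0.002]
ft_force: [-0.0, -0.2, -3.5]
width: 0.0575
```

>>> {"op": "carry_out", "data": {"rows": [0,0,0,-8.2,0,0,0,0,-8.2,0,0,0,0,-8.2,0,0,0,0,-8.2,0,0,0,0,-8.4,0,0,0,0,0,0,0,0,0,0,0]}}

```text
time_s: 37.8
ee_pos: [0.5782, -0.0021, 0.1467]
tool_rot: [0.735, 0.678, -0.004, -0.003]
ft_force: [0.0, 0.8, -2.4]
width: 0.058
```

```bash
python3 - <<'E'
from h import *
m,p,d=snap("wrist","w19"); e,R,_=pose(); posts(m,d,e,R)
P=(cloud(m,d)-e)@R*1000; hsv=cv2.cvtColor(p,cv2.COLOR_RGB2HSV); br=cv2.inRange(hsv,(12,110,70),(30,255,255))>0
for a,c,mk in blobs(br&(abs(P[...,1])<20)&(abs(P[...,0])<60)&(P[...,2]<0),30):
    zt=np.percentile(P[mk][:,2],20); k=mk&(P[...,2]<zt+2); X=((ray(m,np.argwhere(k)[:,::-1],(e+R@[0,0,zt/1000])[2])-e)@R*1000)[:,:2].astype(np.float32)
    print("brass",c.round(),cv2.minEnclosingCircle(X),zt)
go(.58,-.0025,.055,85.5); print(sense()["width"],sense()["tool_rot"])
E
```

```text
post px [304. 165.] jig mm [62.8 16.  63.3] tool mm [ 62.1 -13.5  83.8] 188
post px [353. 165.] jig mm [ 62.8 -16.   63.4] tool mm [62.3 18.4 83.4] 188
post px [330. 190.] jig mm [44.6 -1.1 53.3] tool mm [44.1  3.7 93.6] 1942
post px [276. 197.] jig mm [41.3 35.4 62.4] tool mm [ 40.6 -32.9  85. ] 193
post px [380. 197.] jig mm [ 41.4 -35.3  62.3] tool mm [40.9 37.8 84.3] 196
post px [325. 251.] jig mm [-0.9  2.6 53.7] tool mm [-1.5  0.1 93.4] 76
post px [311. 327.] jig mm [-60.7  13.5  63.4] tool mm [-61.3 -10.8  84. ] 37
post px [328. 330.] jig mm [-65.5   0.4  58.9] tool mm [-66.1   2.4  88.3] 291
brass [325. 258.] ((38.421791076660156, 0.4238290786743164), 10.880902290344238) -31.263123101768333
brass [328. 402.] ((-34.19190216064453, 0.7474008202552795), 9.882447242736816) -29.959744626997082
shift [-0.1  2.7 92.1] turn -0.1 | now [ 0.5783 -0.0021  0.1471] 85.36
0.057711521999584896 [ 0.73517064  0.67786115 -0.00435157 -0.00307567]
```

>>> {"op": "carry_out", "data": {"rows": [-0.1,1.9,10,0,0,0,0,25,0,0,0,0,18,0,0,0,0,8,0,0,0,0,6,0,0,0,0,6,0,0,0,0,6,0,0,0,0,6,0,0,0,0,4,0,0,0,0,2,0,0,0,0,0,0,0,0,0,0,0,0]}}

```text
time_s: 39.05
ee_pos: [0.58, -0.0024, 0.0574]
tool_rot: [0.734, 0.679, -0.004, -0.002]
ft_force: [0.8, -0.1, -2.0]
width: 0.058
```

```bash
python3 - <<'E'
from h import *
m,p,d=snap("wrist","w20"); e,R,_=pose(); posts(m,d,e,R,.058,.072)
go(.58,-.0025,.0525,85.5)
E
```

```text
post px [284. 186.] jig mm [62.9 16.  64.1] tool mm [ 62.3 -16.   -6.7] 447
post px [363. 186.] jig mm [ 63.  -15.8  64.1] tool mm [62.3 15.7 -7. ] 451
post px [325. 300.] jig mm [11.2 -0.7 68.3] tool mm [ 10.5   0.6 -10.9] 20989
post px [325. 257.] jig mm [33.1 -0.6 66.6] tool mm [32.4  0.5 -9.2] 230
post px [236. 314.] jig mm [ 7.7 38.5 70.3] tool mm [  7.1 -38.6 -12.6] 36
post px [416. 315.] jig mm [  7.6 -40.3  70.1] tool mm [  6.9  40.1 -13. ] 49
post px [326. 341.] jig mm [-8.5 -0.8 66.5] tool mm [-9.2  0.7 -9.1] 665
shift [-0.1 -0.   4.9] turn 0.0 | now [ 0.5801 -0.0023  0.0574] 85.52
```

>>> {"op": "carry_out", "data": {"rows": [0,0,2.5,0,0,0,0,1.5,0,0,0,0,1,0,0,0,0,0,0,0,0,0,0,0,85,0,0,0,0,85,0,0,0,0,85,0,0,0,0,85,0,0,-20,0,85,0,0,-40,0,85,0,0,-40,0,85,0,0,-40,0,85]}}

```text
time_s: 40.3
ee_pos: [0.581, -0.0016, 0.1951]
tool_rot: [0.734, 0.679, -0.003, -0.002]
ft_force: [0.7, -0.2, 0.9]
width: 0.0852
```

>>> {"op": "carry_out", "data": {"rows": [0,0,-5,0,85,0,0,0,0,85,0,0,0,0,85]}}

```text
time_s: 40.6
ee_pos: [0.5806, -0.0024, 0.1968]
tool_rot: [0.734, 0.679, -0.004, -0.003]
ft_force: [-0.3, -0.1, -0.2]
width: 0.0853
```

```bash
python3 - <<'E'
from h import *
m,p,d=snap("wrist","w21"); nest(m,p,d,57,64); brass(m,p,d,.082,(.58,-.003))
print(sense()["tool_rot"]); go(.58,-.0025,.2,85.5)
E
```

```text
nest 6115 [10.3 -0.6 61.8] [[-52.7, -30.1, 59.7], [54.1, 29.1, 63.4]]
slope mrad [-0.6 -0.1]
brass 430 [325. 192.] [583.2  35.6] r 10.7 z 0.0816
brass 372 [326. 281.] [577.8 -39.5] r 11.0 z 0.0815
mid [580.5  -1.9] head 85.9 dist 75.3
[ 0.73414563  0.67896931 -0.0046262  -0.00307486]
shift [-0.  -0.4 -3.9] turn 0.0 | now [ 0.5803 -0.0025  0.1961] 85.53
```

View pics/w21.png

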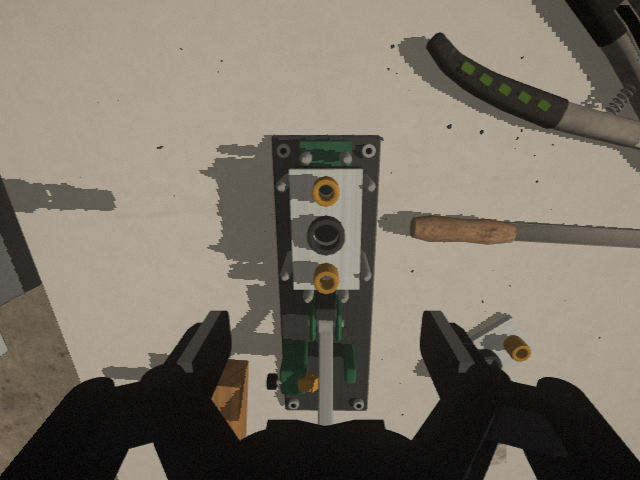

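The plate lies flat, with its bushes up at (325,192) and (326,281). Now the pins.

>>> {"op": "carry_out", "data": {"rows": [0,0,-30,0,85,-36,-17,-14,0,85,-36,-17,0,0,85,-36,-17,0,0,85,-36,-17,0,0,85,-36,-17,0,0,85,-36,-18,0,0,85,0,0,0,0,85,0,0,0,0,85]}}

```text
time_s: 41.55
ee_pos: [0.4606, -0.2107, 0.2415]
tool_rot: [0.736, 0.678, -0.004, -0.004]
ft_force: [1.2, -0.0, 0.5]
width: 0.0849
```

```bash
cat >> h.py <<'E'
def knobs(m,p,d,lo=.085,hi=.13,xy=(.43,-.22),r=.09,zt=None):
    P=cloud(m,d); mk=(p.max(2)<90)&(P[...,2]>lo)&(P[...,2]<hi)&(np.hypot(P[...,0]-xy[0],P[...,1]-xy[1])<r)
    for a,c,k in blobs(mk,40):
        t=k&(P[...,2]>P[...,2][k].max()-.006); q=P[t]
        print("knob",a,c.round(),"all",P[k].mean(0).round(4),"top",q.mean(0).round(4),"ztop",P[...,2][k].max().round(4))
E
python3 - <<'E'
from h import *
m,p,d=snap("wrist","w22"); knobs(m,p,d); print(pose(),sense()["joint_pos"].round(2))
E
```

```text
knob 472 [301. 222.] all [ 0.44   -0.1987  0.108 ] top [ 0.4396 -0.2004  0.1124] ztop 0.1144
knob 486 [295. 287.] all [ 0.4283 -0.2605  0.1061] top [ 0.4281 -0.2629  0.1123] ztop 0.1145
(array([ 0.46151653, -0.20906775,  0.24176426]), array([[ 7.86300186e-02,  9.96854502e-01, -9.92081086e-03],
       [ 9.96903649e-01, -7.86326948e-02,  1.20612991e-04],
       [-6.59866490e-04, -9.89957635e-03, -9.99950780e-01]]), np.float64(85.49017551030147)) [ 1.62  0.18 -1.36  1.74  0.18  1.37  0.16]
```

View pics/w22.png

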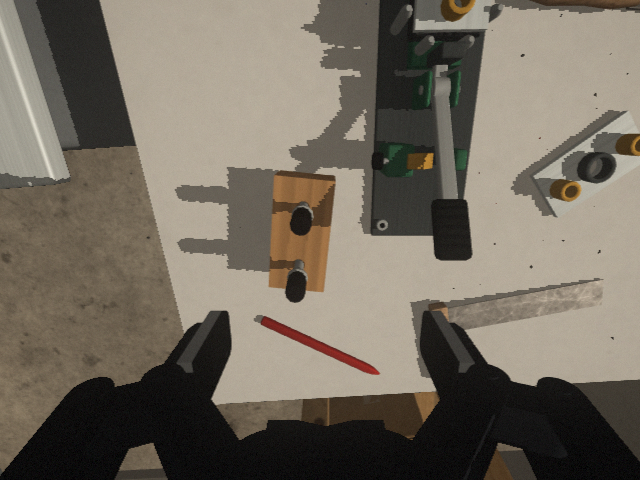

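The knobs show at (301,222) and (295,287). The tool has a 10 mrad lean inherited from the reach limit, so I'll compensate for it.

>>> {"op": "carry_out", "data": {"rows": [7,-10,20,0,85,0,-11,30,0,85,0,0,40,0,85,0,0,40,0,85,0,0,22,0,85,0,0,8,0,85,0,0,0,0,85,0,0,0,0,85]}}

```text
time_s: 42.4
ee_pos: [0.4415, -0.2003, 0.0838]
tool_rot: [0.734, 0.68, -0.003, -0.002]
ft_force: [-1.3, 1.3, 0.4]
width: 0.0852
```

```bash
python3 - <<'E'
from h import *
m,p,d=snap("wrist","w23"); knobs(m,p,d); go(.4396,-.2004,.082,85.5)
E
```

```text
knob 2504 [318. 334.] all [ 0.4394 -0.1969  0.1058] top [ 0.4394 -0.1993  0.1122] ztop 0.1143
knob 2617 [207. 346.] all [ 0.3976 -0.1922  0.1163] top [ 0.3973 -0.1916  0.127 ] ztop 0.13
knob 2652 [443. 347.] all [ 0.4878 -0.1992  0.116 ] top [ 0.4882 -0.1985  0.1269] ztop 0.13
knob 428 [308. 415.] all [ 0.4287 -0.2564  0.0895] top [ 0.4291 -0.2562  0.0917] ztop 0.0951
shift [ 0.3 -2.   2.1] turn 0.1 | now [ 0.4416 -0.2008  0.0841] 85.58
```

>>> {"op": "carry_out", "data": {"rows": [0.3,-2,1,0,85,0,0,0,0,85,0,0,0,0,0,0,0,0,0,0,0,0,0,0,0,0,0,0,0,0,0,0,0,0,0,0,0,0,0,0,0,0,0,0,0]}}

```text
time_s: 43.35
ee_pos: [0.4379, -0.2006, 0.0818]
tool_rot: [0.734, 0.679, -0.004, -0.003]
ft_force: [-2.0, 0.6, 3.3]
width: 0.0162
```

>>> {"op": "carry_out", "data": {"rows": [0,0,-15,0,0,0,0,-25,0,0,0,0,-25,0,0,0,0,-20,0,0,0,0,0,0,0,0,0,0,0,0]}}

```text
time_s: 43.95
ee_pos: [0.4391, -0.2008, 0.1671]
tool_rot: [0.734, 0.679, -0.004, -0.002]
ft_force: [-0.0, 0.9, -0.6]
width: 0.0162
```

```bash
python3 - <<'E'
from h import *
m,p,d=snap("wrist","w24"); go(.5832,.0356,.18,85.5);print(sense()["width"], pose()[1][:,2])
E
```

```text
shift [246.7 125.6 -15.4] turn 0.0 | now [ 0.4385 -0.2005  0.1664] 85.51
0.016506644386986347 [-0.00958272 -0.00176135 -0.99995253]
```

View pics/w24.png

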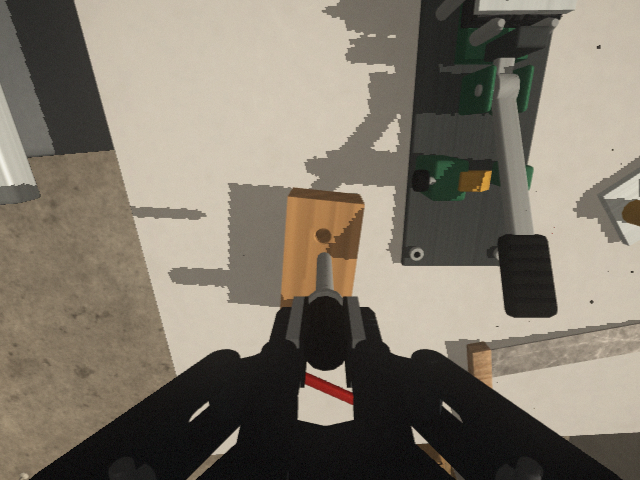

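The pin is held, with its shank end near (323,250). I'll lift, move toward bush a, then measure the pin axis.

>>> {"op": "carry_out", "data": {"rows": [0,0,-25,0,0,20,5,0,0,0,35,18,0,0,0,35,18,0,0,0,35,18,0,0,0,35,18,0,0,0,35,18,0,0,0,35,18,0,0,0,17,12.5,0,0,0,0,0,0,0,0,0,0,0,0,0]}}

```text
time_s: 45.1
ee_pos: [0.5828, 0.0364, 0.1886]
tool_rot: [0.734, 0.68, -0.005, -0.004]
ft_force: [0.4, -0.4, -0.9]
width: 0.0164
```

```bash
cat >> h.py <<'E'
def shank(m,d,e,R):
    P=(cloud(m,d)-e)@R*1000; q=P[(abs(P[...,0])<14)&(abs(P[...,1])<14)&(P[...,2]>10)&(P[...,2]<76)]
    for a in range(10,76,11):
        k=q[(q[:,2]>=a)&(q[:,2]<a+11)]
        if len(k)>8: print("shank z",a,len(k),"x med/max",np.median(k[:,0]).round(1),np.percentile(k[:,0],97).round(1),"y",np.percentile(k[:,1],[3,50,97]).round(1))
E
python3 - <<'E'
from h import *
m,p,d=snap("wrist","w25"); e,R,_=pose(); shank(m,d,e,R); brass(m,p,d,.082,(.58,-.003))
go(.5832,.0356,.19,85.5);print(sense()["width"], R[:,2])
E
```

```text
shank z 10 36 x med/max 5.8 6.5 y [-2.9 -0.2  3.6]
shank z 21 149 x med/max 5.5 6.4 y [-4.6 -0.2  4.7]
shank z 32 126 x med/max 5.6 6.7 y [-4.5 -0.2  4.4]
shank z 43 108 x med/max 6.0 6.8 y [-4.6 -0.3  4.6]
shank z 54 95 x med/max 6.0 7.1 y [-4.8 -0.3  4.2]
shank z 65 50 x med/max 6.2 7.0 y [-5.  -0.4  4. ]
brass 395 [327. 242.] [583.3  36.1] r 10.8 z 0.082
shift [ 0.3  0.4 -1.2] turn 0.0 | now [0.5828 0.0353 0.1888] 85.52
0.01620764466710707 [-0.01138784 -0.00168633 -0.99993373]
```

View pics/w25.png

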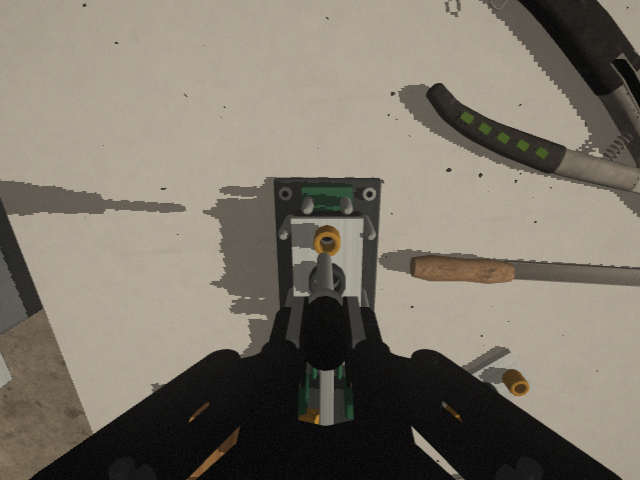

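>>> {"op": "carry_out", "data": {"rows": [-1.4,2,10,0,0,0,0,10,0,0,0,0,4,0,0,0,0,0,0,0,0,0,0,0,0]}}

```text
time_s: 45.65
ee_pos: [0.5851, 0.0342, 0.166]
tool_rot: [0.734, 0.679, -0.004, -0.003]
ft_force: [0.5, 0.0, -1.1]
width: 0.0161
```

```bash
python3 - <<'E'
from h import *
m,p,d=snap("wrist","w26"); e,R,_=pose(); shank(m,d,e,R); brass(m,p,d,.082,(.58,-.003))
P=cloud(m,d); P2=(P-e)@R*1000
go(.5832,.0356,.19,85.5)
uv=proj(m,e+R@np.array([0,0,.0775])); print(uv)
u,v=int(uv[0,0]),int(uv[0,1]); cv2.imwrite("pics/w26c.png",cv2.resize(p[v-110:v+90,u-130:u+130,::-1],None,fx=3,fy=3,interpolation=cv2.INTER_CUBIC))
E
```

```text
shank z 10 33 x med/max 4.4 5.0 y [-3.5 -0.2  3.5]
shank z 21 150 x med/max 4.1 5.1 y [-4.7  0.   4.4]
shank z 32 128 x med/max 4.4 5.4 y [-4.9 -0.3  4.4]
shank z 43 108 x med/max 4.5 5.4 y [-4.7 -0.3  4.4]
shank z 54 96 x med/max 4.7 5.6 y [-4.9 -0.4  4.1]
shank z 65 49 x med/max 4.7 5.5 y [-5.1 -0.4  4. ]
brass 395 [322. 247.] [583.1  36.3] r 10.8 z 0.0816
shift [  1.   -2.4 -23.7] turn 0.0 | now [0.5853 0.0344 0.1663] 85.51
[[324.68521404 256.23393148]]
```

View pics/w26c.png

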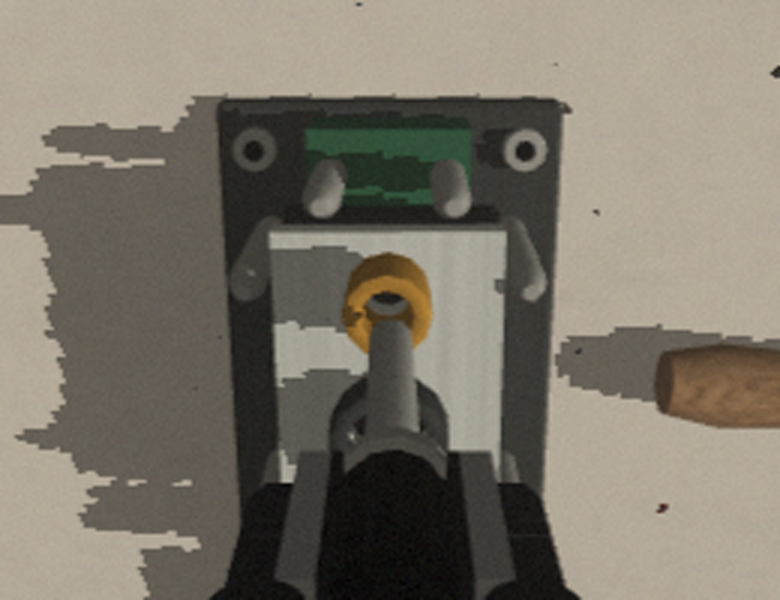

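>>> {"op": "carry_out", "data": {"rows": [1.4,-0.9,1,0,0,0,0,0,0,0,0,0,0,0,0]}}

```text
time_s: 46.0
ee_pos: [0.5845, 0.0361, 0.1653]
tool_rot: [0.734, 0.679, -0.004, -0.002]
ft_force: [0.0, 0.9, -0.9]
width: 0.0165
```

```bash
cat >> h.py <<'E'
def pinvs(m,p,d,bush,zt=.082):
    "pin axis minus bush in tool axes, all from one camera model; bush = approximate xy"
    e,R,_=pose(); P=cloud(m,d); hsv=cv2.cvtColor(p,cv2.COLOR_RGB2HSV); br=cv2.inRange(hsv,(12,110,70),(30,255,255))>0
    k=br&(np.hypot(P[...,0]-bush[0],P[...,1]-bush[1])<.016)&(abs(P[...,2]-zt)<.0025)
    X=(ray(m,np.argwhere(k)[:,::-1],zt)[:,:2]*1000).astype(np.float32); c,r=cv2.minEnclosingCircle(X)
    B=np.array([c[0],c[1],zt*1000]); Q=(P*1000-B)@R   # tool axes about the bush mouth
    g=(np.hypot(Q[...,0],Q[...,1])<14)&(Q[...,2]<-8)&(Q[...,2]>-62)&~br
    q=Q[g]; f=np.polyfit(q[:,2],q[:,1],1); fx=np.polyfit(q[:,2],q[:,0],1)
    print("bush",np.round(c,1),"r",round(r,1),"pin-bush at mouth x",(fx[1]-4.1).round(2),"y",f[1].round(2),"slopes",fx[0].round(4),f[0].round(4),"n",len(q))
E
python3 - <<'E'
from h import *
for i in range(2):
    m,p,d=snap("wrist",f"w27{i}"); pinvs(m,p,d,(.583,.036))
m,p,d=load("w26"); pinvs(m,p,d,(.583,.036))
E
```

```text
bush [583.2  36.2] r 10.7 pin-bush at mouth x 0.46 y 0.14 slopes 0.0137 -0.0082 n 521
bush [583.3  36.1] r 10.7 pin-bush at mouth x 0.44 y 0.03 slopes 0.0131 -0.0114 n 519
bush [583.1  36.3] r 10.8 pin-bush at mouth x -1.38 y 1.05 slopes 0.015 -0.0093 n 511
```

>>> {"op": "carry_out", "data": {"rows": [-0.4,-0.1,3,0,0,0,0,4,0,0,0,0,4,0,0,0,0,4,0,0,0,0,4,0,0,0,0,0,0,0]}}

```text
time_s: 46.7
ee_pos: [0.5837, 0.0354, 0.1453]
tool_rot: [0.734, 0.679, -0.004, -0.003]
ft_force: [0.3, 0.8, -1.0]
width: 0.0163
```

>>> {"op": "carry_out", "data": {"rows": [0,0,5,0,0,0,0,5,0,0,0,0,5,0,0,0,0,5,0,0,0,0,5,0,0,0,0,0,0,0]}}

```text
time_s: 47.3
ee_pos: [0.5834, 0.0353, 0.1202]
tool_rot: [0.734, 0.679, -0.004, -0.003]
ft_force: [0.9, -0.7, -1.6]
width: 0.0163
```

>>> {"op": "carry_out", "data": {"rows": [0,0,4,0,0,0,0,4,0,0,0,0,4,0,0,0,0,4,0,0,0,0,4,0,0,0,0,0,0,0]}}

```text
time_s: 47.9
ee_pos: [0.5833, 0.0353, 0.1004]
tool_rot: [0.734, 0.679, -0.004, -0.003]
ft_force: [0.7, 0.8, -1.2]
width: 0.0162
```

>>> {"op": "carry_out", "data": {"rows": [0,0,3,0,0,0,0,3,0,0,0,0,2,0,0,0,0,0,0,0,0,0,0,0,0]}}

```text
time_s: 48.4
ee_pos: [0.5836, 0.0354, 0.0931]
tool_rot: [0.734, 0.679, -0.004, -0.003]
ft_force: [0.8, -0.4, -0.3]
width: 0.0165
```

>>> {"op": "carry_out", "data": {"rows": [0,0,2,0,0,0,0,1,0,0,0,0,1,0,0,0,0,0,0,0,0,0,0,0,0]}}

```text
time_s: 48.9
ee_pos: [0.5836, 0.0354, 0.0892]
tool_rot: [0.734, 0.679, -0.004, -0.002]
ft_force: [-1.2, -0.2, 1.1]
width: 0.0165
```

>>> {"op": "carry_out", "data": {"rows": [0,0,1,0,0,0,0,1,0,0,0,0,0,0,0]}}

```text
time_s: 49.2
ee_pos: [0.5838, 0.0355, 0.089]
tool_rot: [0.734, 0.679, -0.004, -0.002]
ft_force: [-4.8, -1.4, 13.5]
width: 0.0163
```

Pin 1 is home: 13 N and TCP z 0.089, as expected. I'll release it and go to the second pin.

>>> {"op": "carry_out", "data": {"rows": [0,0,-1.5,0,40,0,0,0,0,85,0,0,0,0,85,0,0,0,0,85,0,0,0,0,85,0,0,-20,0,85,0,0,-40,0,85,0,0,-50,0,85,-34,-14,0,0,85,-34,-14,0,0,85,-34,-14,0,0,85,-34,-14,0,0,85]}}

```text
time_s: 50.4
ee_pos: [0.5174, -0.0968, 0.1992]
tool_rot: [0.734, 0.679, -0.004, -0.002]
ft_force: [-0.7, -0.9, 0.7]
width: 0.0851
```

>>> {"op": "carry_out", "data": {"rows": [-34,-15,0,0,85,-34,-15,0,0,85,-35,-15,0,0,85,-35,-15,0,0,85,-35,-15,0,0,85,0,0,30,0,85,0,0,30,0,85,0,0,0,0,85,0,0,0,0,85]}}

```text
time_s: 51.3
ee_pos: [0.4296, -0.2617, 0.1407]
tool_rot: [0.734, 0.679, -0.003, -0.003]
ft_force: [0.8, -0.7, 0.3]
width: 0.0847
```

```bash
python3 - <<'E'
from h import *
m,p,d=snap("wrist","w28"); knobs(m,p,d,hi=.117); go(.4281,-.2629,.082,85.5)
E
```

```text
knob 1161 [321. 282.] all [ 0.4277 -0.2606  0.1067] top [ 0.4277 -0.2628  0.1123] ztop 0.1145
shift [-0.9 -1.7 59.6] turn 0.1 | now [ 0.4303 -0.2621  0.1416] 85.6
```

>>> {"op": "carry_out", "data": {"rows": [-0.8,-1.7,25,0,85,0,0,20,0,85,0,0,10,0,85,0,0,4,0,85,0,0,0,0,85,0,0,0,0,0,0,0,0,0,0,0,0,0,0,0,0,0,0,0,0,0,0,0,0,0,0,0,0,0,0,0,0,0,0,0]}}

```text
time_s: 52.55
ee_pos: [0.4266, -0.2633, 0.0816]
tool_rot: [0.734, 0.679, -0.004, -0.003]
ft_force: [-3.4, -0.1, 5.0]
width: 0.0162
```

>>> {"op": "carry_out", "data": {"rows": [0,0,0,0,0,0,0,-15,0,0,0,0,-25,0,0,0,0,-25,0,0,0,0,-20,0,0,0,0,-25,0,0,0,0,0,0,0,0,0,0,0,0]}}

```text
time_s: 53.35
ee_pos: [0.4284, -0.2632, 0.1919]
tool_rot: [0.734, 0.679, -0.004, -0.002]
ft_force: [0.1, -1.0, -0.5]
width: 0.0163
```

```bash
python3 - <<'E'
from h import *
go(.5778,-.039,.19,85.5);print(sense()["width"])
E
```

```text
shift [2.352e+02 1.314e+02 1.000e-01] turn 0.0 | now [ 0.4284 -0.2632  0.1919] 85.52
0.01625410882120096
```

>>> {"op": "carry_out", "data": {"rows": [33,17,0,0,0,33,18,0,0,0,33,19,0,0,0,34,19,0,0,0,34,19,0,0,0,34,19,0,0,0,34,20,0,0,0,0,0,12,0,0,0,0,10,0,0,0,0,0,0,0,0,0,0,0,0]}}

```text
time_s: 54.45
ee_pos: [0.576, -0.0408, 0.1669]
tool_rot: [0.735, 0.678, -0.005, -0.003]
ft_force: [0.5, -0.9, -0.6]
width: 0.0163
```

```bash
python3 - <<'E'
from h import *
for i in range(2):
    m,p,d=snap("wrist",f"w29{i}"); pinvs(m,p,d,(.5778,-.0393))
go(.5778,-.0395,.089,85.5)
E
```

```text
bush [578.  -39.5] r 11.0 pin-bush at mouth x -1.22 y -3.26 slopes 0.0158 -0.0103 n 499
bush [578.  -39.7] r 11.0 pin-bush at mouth x -0.94 y -2.72 slopes 0.0151 -0.0078 n 490
shift [ 1.3  1.8 78.9] turn -0.1 | now [ 0.5766 -0.0405  0.1679] 85.38
```

View pics/w290.png

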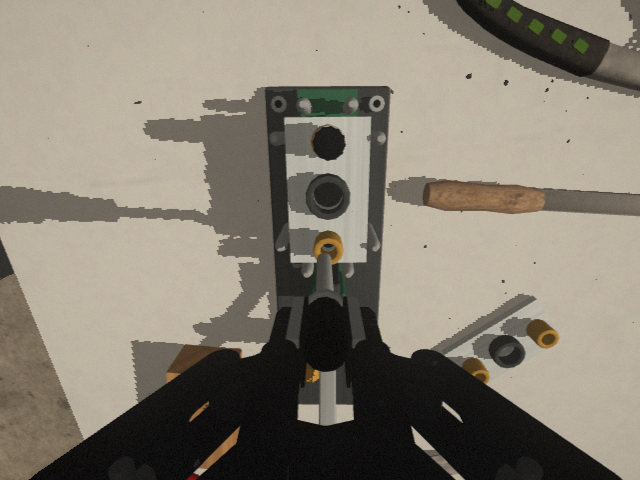

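The view shows pin 1 home at (328,143) and pin 2 held just off bush b at (327,247). I'll correct and recheck by numbers, since the viewing budget is used up.

>>> {"op": "carry_out", "data": {"rows": [1,2.9,0,0,0,0,0,0,0,0,0,0,0,0,0]}}

```text
time_s: 54.85
ee_pos: [0.5799, -0.0384, 0.168]
tool_rot: [0.734, 0.679, -0.004, -0.002]
ft_force: [0.3, -0.2, -0.7]
width: 0.0162
```

```bash
python3 - <<'E'
from h import *
for i in range(2):
    m,p,d=snap("wrist",f"w30{i}"); pinvs(m,p,d,(.5778,-.0393))
go(.5778,-.0395,.089,85.5)
E
```

```text
bush [577.7 -39.6] r 10.8 pin-bush at mouth x 1.75 y 0.75 slopes 0.0177 -0.011 n 485
bush [577.7 -39.7] r 10.7 pin-bush at mouth x 1.74 y 0.78 slopes 0.0145 -0.0087 n 478
shift [-1.3 -1.2 78.9] turn 0.0 | now [ 0.5798 -0.0382  0.1678] 85.52
```

>>> {"op": "carry_out", "data": {"rows": [-1.7,-0.8,0,0,0,0,0,0,0,0,0,0,0,0,0,0,0,0,0,0]}}

```text
time_s: 55.35
ee_pos: [0.5788, -0.0398, 0.1677]
tool_rot: [0.734, 0.679, -0.004, -0.003]
ft_force: [-0.4, 0.3, -0.5]
width: 0.0162
```

```bash
python3 - <<'E'
from h import *
for i in range(2):
    m,p,d=snap("wrist",f"w31{i}"); pinvs(m,p,d,(.5778,-.0393))
go(.5778,-.0395,.089,85.5)
E
```

```text
bush [577.8 -39.7] r 10.9 pin-bush at mouth x 0.32 y -0.39 slopes 0.0159 -0.0113 n 486
bush [577.8 -39.8] r 10.9 pin-bush at mouth x 0.39 y -0.32 slopes 0.0166 -0.0108 n 488
shift [ 0.3 -0.3 78.7] turn 0.0 | now [ 0.5788 -0.0397  0.1677] 85.53
```

>>> {"op": "carry_out", "data": {"rows": [-0.3,0.3,4,0,0,0,0,4,0,0,0,0,4,0,0,0,0,4,0,0,0,0,4,0,0,0,0,0,0,0]}}

```text
time_s: 56.05
ee_pos: [0.5785, -0.0402, 0.147]
tool_rot: [0.734, 0.679, -0.004, -0.003]
ft_force: [0.5, -0.0, -0.9]
width: 0.0165
```

>>> {"op": "carry_out", "data": {"rows": [0,0,5,0,0,0,0,5,0,0,0,0,5,0,0,0,0,5,0,0,0,0,5,0,0,0,0,0,0,0]}}

```text
time_s: 56.65
ee_pos: [0.5781, -0.0402, 0.1218]
tool_rot: [0.734, 0.679, -0.004, -0.003]
ft_force: [-0.3, -0.7, -0.6]
width: 0.0163
```

>>> {"op": "carry_out", "data": {"rows": [0,0,4,0,0,0,0,4,0,0,0,0,4,0,0,0,0,4,0,0,0,0,4,0,0,0,0,0,0,0]}}

```text
time_s: 57.25
ee_pos: [0.5781, -0.0402, 0.102]
tool_rot: [0.734, 0.679, -0.004, -0.003]
ft_force: [0.2, -0.6, -2.0]
width: 0.0166
```

>>> {"op": "carry_out", "data": {"rows": [0,0,4,0,0,0,0,3,0,0,0,0,2,0,0,0,0,1,0,0,0,0,1,0,0,0,0,0,0,0,0,0,0,0,0]}}

```text
time_s: 57.95
ee_pos: [0.5785, -0.0403, 0.0918]
tool_rot: [0.734, 0.679, -0.004, -0.002]
ft_force: [0.9, -0.5, -0.4]
width: 0.0165
```

>>> {"op": "carry_out", "data": {"rows": [0,0,1.5,0,0,0,0,1,0,0,0,0,1,0,0,0,0,0.5,0,0,0,0,0,0,0]}}

```text
time_s: 58.45
ee_pos: [0.5785, -0.0402, 0.089]
tool_rot: [0.734, 0.679, -0.004, -0.002]
ft_force: [-3.4, -0.0, 7.4]
width: 0.0166
```

>>> {"op": "carry_out", "data": {"rows": [0,0,1,0,0,0,0,-1.5,0,40,0,0,0,0,85,0,0,0,0,85,0,0,0,0,85,0,0,0,0,85,0,0,-20,0,85,0,0,-40,0,85,0,0,-50,0,85,0,0,0,0,85,0,0,0,0,85]}}

```text
time_s: 59.55
ee_pos: [0.5801, -0.04, 0.1993]
tool_rot: [0.734, 0.679, -0.003, -0.001]
ft_force: [-0.2, -0.1, -1.0]
width: 0.0851
```

```bash
python3 - <<'E'
from h import *
m,p,d=snap("wrist","w32"); knobs(m,p,d,lo=.095,hi=.13,xy=(.58,-.002),r=.06); nest(m,p,d,57,64)
P=cloud(m,d); k=(p.max(2)<60)&(P[...,2]>.09)&(P[...,2]<.13)&(abs(P[...,0]-.56)<.04)&(P[...,1]<-.15)&(P[...,1]>-.26)
for a,c,b in blobs(k,100): q=P[b]; print("pad",a,c,q.min(0).round(4),q.max(0).round(4),np.median(q,0).round(4))
go(.5635,-.212,.16,85.5); print(sense()["joint_pos"].round(2))
E
```

```text
knob 618 [322. 143.] all [0.584  0.0357 0.1194] top [0.5841 0.0356 0.1195] ztop 0.1217
knob 670 [324. 250.] all [ 0.5792 -0.038   0.1154] top [ 0.5791 -0.0397  0.1194] ztop 0.1214
nest 6788 [10.8 -0.8 61.8] [[-52.1, -30.1, 60.1], [54.0, 29.2, 63.4]]
slope mrad [-0.4 -0.9]
pad 534 [322.29588015 415.65730337] [ 0.5507 -0.2005  0.1036] [ 0.5794 -0.1876  0.117 ] [ 0.5657 -0.193   0.1116]
shift [-172.3   -1.8   38.3] turn 0.0 | now [ 0.5791 -0.0403  0.1978] 85.51
[ 0.96  0.43 -1.18  1.64  0.4   1.36 -0.36]
```

Both pins are home (knob tops at 0.120 m) and the plate is flat. Now the lever. I'll close the fingers and press along the arc.

>>> {"op": "carry_out", "data": {"rows": [-29,0,0,0,0,-29,0,0,0,0,-29,0,0,0,0,-29,0,0,0,0,-28,0,0,0,0,-28,-1,0,0,0,0,0,15,0,0,0,0,15,0,0,0,0,8,0,0,0,0,0,0,0,0,0,0,0,0]}}

```text
time_s: 60.7
ee_pos: [0.5648, -0.2101, 0.1604]
tool_rot: [0.733, 0.68, -0.004, -0.003]
ft_force: [0.6, -0.7, 1.1]
width: -0.0001
```

```bash
python3 - <<'E'
from h import *
m,p,d=snap("scene","s1"); P=cloud(m,d)
k=(p.max(2)<55)&(P[...,2]>.08)&(P[...,2]<.135)&(abs(P[...,0]-.563)<.05)&(abs(P[...,1]+.21)<.05)
for a,c,b in blobs(k,30): q=P[b]; print("pad",a,c.round(),q.min(0).round(3),q.max(0).round(3))
go(.5637,-.212,.16,85.5); print(sense()["width"])
E
```

```text
pad 149 [371. 205.] [ 0.546 -0.231  0.107] [ 0.58  -0.186  0.135]
shift [-1.6 -1.2  1. ] turn 0.1 | now [ 0.565  -0.2105  0.161 ] 85.62
5.3422723721847714e-05
```

>>> {"op": "carry_out", "data": {"rows": [-1,-1,20,0,0,0,0,15,0,0,-3,0,8,0,0,-3,0,8,0,0,-3,0,8,0,0,-3,0,8,0,0,-2,0,7,0,0,0,0,0,0,0]}}

```text
time_s: 61.55
ee_pos: [0.5622, -0.2275, 0.0875]
tool_rot: [0.734, 0.679, -0.004, -0.002]
ft_force: [-3.0, -0.3, 10.7]
width: -0.0002
```

>>> {"op": "carry_out", "data": {"rows": [-2,0,7,0,0,-2,0,7,0,0,-1,0,6,0,0,-1,0,5,0,0,-1,0,4,0,0,0,0,0,0,0]}}

```text
time_s: 62.15
ee_pos: [0.5623, -0.233, 0.058]
tool_rot: [0.734, 0.679, -0.002, -0.002]
ft_force: [1.0, 0.7, 4.3]
width: -0.0001
```

>>> {"op": "carry_out", "data": {"rows": [0,0,4,0,0,0,0,3,0,0,0,0,2,0,0,0,0,0,0,0]}}

```text
time_s: 62.55
ee_pos: [0.5622, -0.2334, 0.0494]
tool_rot: [0.734, 0.679, -0.003, -0.002]
ft_force: [-1.2, 0.3, 6.3]
width: -0.0001
```

>>> {"op": "carry_out", "data": {"rows": [0,0,2,0,0,0,0,1,0,0,0,0,0,0,0]}}

```text
time_s: 62.85
ee_pos: [0.5622, -0.2335, 0.0466]
tool_rot: [0.734, 0.679, -0.003, -0.002]
ft_force: [-0.7, -0.3, 7.5]
width: 0.0005
```

>>> {"op": "carry_out", "data": {"rows": [0,0,2,0,0,0,0,0,0,0,0,0,0,0,0]}}

```text
time_s: 63.15
ee_pos: [0.5623, -0.2334, 0.045]
tool_rot: [0.734, 0.679, -0.003, -0.002]
ft_force: [-2.2, 1.4, 9.7]
width: 0.0002
```

>>> {"op": "carry_out", "data": {"rows": [0,0,-5,0,0,0,0,-10,0,0,0,0,-20,0,0,0,0,-40,0,0,0,0,-40,0,0,0,0,-30,0,0,40,0,0,0,0,40,0,0,0,85,40,0,0,0,85,40,0,0,0,85,0,0,0,0,85,0,0,0,0,85]}}

```text
time_s: 64.35
ee_pos: [0.5744, -0.0725, 0.188]
tool_rot: [0.733, 0.68, -0.004, -0.003]
ft_force: [-0.5, -0.7, 0.5]
width: 0.0724
```

```bash
python3 - <<'E'
from h import *
m,p,d=snap("wrist","w33"); knobs(m,p,d,lo=.095,hi=.13,xy=(.58,-.002),r=.06); nest(m,p,d,57,64)
def pad(m,p,d,t):
    P=cloud(m,d); k=(p.max(2)<60)&(P[...,2]>.025)&(P[...,2]<.14)&(abs(P[...,0]-.562)<.022)&(P[...,1]<-.2)&(P[...,1]>-.262)
    for a,c,b in blobs(k,40): q=P[b]; print(t,"pad",a,c.round(),q.min(0).round(4),q.max(0).round(4),np.median(q,0).round(4))
pad(m,p,d,"wrist")
m,p,d=snap("scene","s2"); pad(m,p,d,"scene"); print(sense()["ee_pos"],sense()["ft_force"])
E
```

```text
knob 907 [328.  81.] all [0.5842 0.0369 0.1182] top [0.5843 0.0376 0.1195] ztop 0.1219
knob 713 [328. 207.] all [ 0.5791 -0.0365  0.117 ] top [ 0.5791 -0.0377  0.1194] ztop 0.1217
nest 8150 [10.8  0.2 61.8] [[-50.5, -30.1, 60.0], [55.7, 29.1, 63.4]]
slope mrad [-1.1 -0.3]
wrist pad 1170 [325. 382.] [ 0.5466 -0.2569  0.0459] [ 0.5782 -0.205   0.0596] [ 0.5622 -0.2282  0.056 ]
scene pad 119 [375. 221.] [ 0.5437 -0.2557  0.0447] [ 0.5769 -0.2034  0.0636] [ 0.5577 -0.227   0.0573]
[ 0.57443748 -0.07528023  0.18781033] [ 0.16757326 -0.27576004  0.74977524]
```

>>> {"op": "carry_out", "data": {"rows": [0,0,-20,0,85,0,0,0,0,85,0,0,0,0,85,0,0,0,0,85,0,0,0,0,85]}}

```text
time_s: 64.95
ee_pos: [0.5743, -0.0743, 0.2075]
tool_rot: [0.734, 0.679, -0.004, -0.003]
ft_force: [0.2, -0.1, -0.3]
width: 0.0851
```

```bash
python3 - <<'E'
from h import *
m,p,d=snap("wrist","w34"); P=cloud(m,d)
k=(p.max(2)<60)&(P[...,2]>.025)&(P[...,2]<.14)&(abs(P[...,0]-.562)<.022)&(P[...,1]<-.2)&(P[...,1]>-.262)
print("pad z",np.median(P[k][:,2])); knobs(m,p,d,lo=.095,hi=.13,xy=(.58,-.002),r=.06)
sign_off()
E
```

```text
pad z 0.05606246489982846
knob 764 [327.  83.] all [0.5842 0.0368 0.1181] top [0.5843 0.0376 0.1195] ztop 0.1219
knob 598 [328. 199.] all [ 0.5791 -0.0367  0.1171] top [ 0.5791 -0.0379  0.1195] ztop 0.1221
the job is handed in; nothing more can be done
```

The jig is loaded, the lever is clamped and the job is handed in after about 65 s of robot time. I stacked the three loose two-hole slates in the nest and laid the nearer drill plate on top with its bushes up. I then seated both pins and pressed the lever down until it latched.

**Last checks:**
- **Plate:** it lies flat, within about 1 mrad, with its top 61.8 mm above the bench (62 mm expected for three slates).
- **Pins:** both knob tops measure about 120 mm (120 mm expected with the collars on the bushes).
- **Lever:** with the arm clear, the pad stayed at about 56 mm (54 mm when latched, 121 mm when open). I read this as latched, but it is the camera's reading; the joint angle itself was not available.
- **Robot:** it touches nothing, about 0.2 m above the bench.

**Failed or disagreed:**
- **Missed grasp:** the first grip on the second slate closed over its top. The slate did not move, and a deeper grip held.
- **Tool lean:** the tool kept a lean of about 10 mrad after reaching its inner limit at the drill plate. I allowed for it, and both pins went in without jamming.
- **Pack shift:** clamping moved the pins and plate about 2 mm along the nest. That is inside the 6 mm limit, but I could not see the slates under the plate to check their final positions.
- **Other tools:** I did not re-measure the square, pencil and file at the end; no move came close to them.

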